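# Lay out the woodcarving display

### The arm

A 7-joint arm with a two-finger parallel gripper is mounted at the origin on the work surface. World frame = base frame: x ahead of the robot, y to its left, z up, the work surface at z = 0. Lengths are in mm, angles in rad, forces in N, time in s.
With the tool pointing down it reaches from about 425 to 950 mm from the base axis. Payload 4.7 kg.
Tool frame: the origin (TCP) lies on the centre line of the jaws, within the pads' length; the fingertips stand 19 mm ahead of it and the grasp point (between the pads) is the TCP; z points along the fingers, y is the line along which they close (so a half turn about z gives the same grasp; the last joint's range is limited). The gripper opens to 87 mm and grips with 3 to 60 N. Pads are 19 mm wide; open, the fingers measure 117 mm over their backs; the gripper's body (75 mm by 190 mm) begins 51 mm behind the grasp point.
Start: joints at [-1.349, 0.469, -0.049, 1.532, 0.024, 1.141, -0.082], TCP at [167.478, 653.913, 205.073] pointing down, gripper open.
Joint ranges: [-2.59, 2.59], [-0.33, 1.99], [-1.39, 1.29], [0.1, 2.45], [-1.04, 4.18], [0.21, 1.99], [-2.66, 2.66]. Speed limits (rad/s): [2.57, 2.57, 3.14, 3.14, 3.14, 3.14, 3.14].

### API

Orientations are given as a 3x3 rotation matrix whose columns are the frame's x, y, z axes.
In Python, from rig import status, imaging, ctrl gives the robot as it stands.
- The arm moves only by the tool jog_arm, never from a script. Its argument "increments" is a list of rows, each an object of numbers: "fingers": the opening, from 0 (shut) to 1 (fully open); "x", "y", "z": the shift along the tool's x, y, z in m; "ax", "ay", "az": the turn, a rotation vector about the tool's x, y, z in rad. A call has 1 to 12 rows; each row is the pose to reach, as a shift and turn from the pose commanded when the call began, along the tool's axes at that moment; what a row does not reach only later rows make up. A row lasts 1/8 s, in which the tool goes at most 62.5 mm and 10.7 degrees, less where a joint would pass 70% of its speed; a pose out of reach is approached as far as the arm can. A call with a gripper value outside its range is refused whole. The fingers move at their own pace and stop on an object; "force" is the grip in N (left out, the last holds). Time passes only in rows, so rows that repeat a pose let the fingers close. It gives the time, the measured TCP pose, the force, the opening and the grip force at its end, in the units of the state.
- status.get_state(): the state, without advancing time (a new reading comes with each control period).
- imaging.read_camera(name): name is "side" or "top"; returns a dict with "pixels" (400x640x3 uint8, blue, green, red), "fx", "fy", "cx", "cy" (pixels), "pose" (4x4, takes a point from camera to world coordinates). Camera axes: x right, y down, z forward; pixel columns grow to the right and rows downward; lengths in mm; the calibration is good to about 2 mm. A picture is of the moment at which its call begins. There is no depth.
- ctrl.close_job(): hands the job in; it is judged then, once.
The state is a dict: "clock": time; "joints": joint angles; "joint_velocities": joint speeds; "effort": joint torques, N m; "position": TCP position; "ee_rot": TCP orientation; "wrist_force": force on the tool from outside, world axes, zero at the start; "torque": the same for the moment, N m; "width": opening from 0.0 (shut) to 1.0 (fully open); "gripper_force": force on a finger pad.
Only numpy, scipy, OpenCV 4.12 (cv2) and the standard library are available. Lean on these libraries where they do the work, as an engineer would, in place of code of your own. Each camera call takes 0.05 s, during which the arm holds its last target. There are 200 camera calls.

### The job

Lay out the carvings for the display: stand the bear centred on the pale disc in front of the dog's nose and the pig centred on the pale disc behind the dog's tail. Set the uncarved block down in the middle of the bark-edged log slice, and stand the duck centred on top of the block. Never let a carving or the block tip over, and leave the wax tin and the knife where they are.

Things in the scene. Friction and masses are not known exactly. Their poses are not given: they have to be found in the camera images.
- bear: loose dark-brown carved wooden bear on four legs, 70 long, 40 wide, 61 mm high, 55 to 105 g. Origin: centre of its footprint, at the underside of its feet; z up, x toward its nose (nose 42 ahead of the origin, rump 28 behind), y to its left. Its flanks, to be gripped across y, are 40 apart with rounded edges, from 16 to 50 above its feet.
- pig: loose reddish-brown carved wooden pig with lighter snout and ears, 75 long, 38 wide, 48 mm high, 45 to 90 g. Origin: centre of its footprint, at the underside of its feet; z up, x toward its snout (snout 42 ahead of the origin, curly tail 33 behind), y to its left. Its flanks, to be gripped across y, are 38 apart with rounded edges, from 12 to 46 above its feet.
- duck: loose honey-yellow carved wooden duck with orange beak, 63 long, 32 wide, 61 mm high, 30 to 55 g. Origin: on its flat underside (40 x 32, from x = -22 to +18); z up, x toward its beak (beak to x = 32), y to its left. Straight flanks, to be gripped across y, are 32 apart, 0 to 34 high; the round head (23 across, centre x = 11, z = 49) rises above them.
- block: loose uncarved pale wooden block, 46 by 46 and 40 mm high, 35 to 70 g, with a duck outline pencilled on its top and on two sides. Origin: centre of its underside, z up, x and y square to its sides. Can be gripped across x or y. Its top is flat.
- dog: fixed red board 274 x 80 x 12 mm with a tan cut-out dog (black head, blue collar) standing in its middle and a flush pale disc, 56 across, at each end. Origin: centre of the board's underside, x along the board toward the nose, z up. Disc centres (top z = 12): x = +105 (nose), x = -105 (tail). Dog: x -50 to +47, 20 thick (head 24), ears 86 above the table. Turned any way round.
- slice: fixed log slice lying flat, 90 mm across and 14 mm thick, dark bark edge and mid-brown top with rings. Origin: centre of its underside, z up; top at z = 14 mm.
- tin: loose round wax tin, steel with a green lid, 71 mm across and 25 mm high, 180 g; origin at the centre of its underside. A bystander: leave it alone.
- knife: loose carving knife lying on the table beyond the dog's board, roughly crosswise, dark wooden handle and short steel blade, 165 long, 20 wide, 18 mm high; origin under its middle (handle from 73 behind to 33 ahead along x, blade ahead of that). A bystander: leave it alone.

How it is judged:
By the outcome, as a careful person would: the job done as asked, in the order asked, and still so for the second after the job is handed in, with the robot touching nothing.
It also fails if it takes over 112 s, if anything falls off the work surface, if the arm or the gripper's body presses on something with over 40 N, if the wrist force passes 120 N, or if a joint passes its speed limit or range.

## Working session

There is one attempt and no reset: what is moved stays moved. The work goes in short steps, Python scripts to look and compute and a tool call to move; the robot and the scene stay as the last step left them, time stands still between calls to the robot, and variables do not carry over. Pictures are saved under pics/ and viewed, at most 14 in all, crops included, and the job is handed in when it is done.

Besides the shell and the picture viewer there is one more tool, called after "Request:" by a JSON object that holds its "name" and its "arguments", one argument or row to a line. jog_arm: Moves the arm, as the interface text tells. Its arguments: {"type":"object","properties":{"increments":{"type":"array"},"force":{"type":"number"}},"required":["increments"]}

```bash
ls; mkdir -p pics; python3 - <<'E'
from rig import status, imaging
import cv2,numpy as np
np.set_printoptions(precision=3,suppress=True)
for n in("top","side"):
    c=imaging.read_camera(n); cv2.imwrite(f"pics/{n}0.png",c["pixels"]); print(n,c["fx"],c["cx"],c["cy"]);print(np.array(c["pose"]))
s=status.get_state();print(s)
E
```

```text
pics
top 383.9952748216558 320.3173996990375 199.46185735892027
[[ -0.021  -0.985   0.17  474.339]
 [ -1.      0.017  -0.025  17.585]
 [  0.022  -0.171  -0.985 973.174]
 [  0.      0.      0.      1.   ]]
side 418.7539597701359 321.7493475271954 198.53958259659566
[[   0.936   -0.255    0.241  340.404]
 [  -0.351   -0.706    0.615 -783.104]
 [   0.014   -0.66    -0.751  995.65 ]
 [   0.       0.       0.       1.   ]]
{'clock': 0.1, 'joints': array([-1.349,  0.469, -0.049,  1.534,  0.024,  1.141, -0.082]), 'joint_velocities': array([ 0.001, -0.002, -0.001, -0.003,  0.001, -0.002,  0.   ]), 'effort': array([  0.001, -50.917,  -0.081, -23.683,  -0.061,   0.034,   0.   ]), 'position': array([167.392, 653.334, 204.081]), 'ee_rot': array([[-0.969,  0.248, -0.   ],
       [ 0.248,  0.969, -0.002],
       [-0.   , -0.002, -1.   ]]), 'wrist_force': array([ 0.264, -0.131, -0.099]), 'torque': array([ 0.014, -0.004, -0.009]), 'gripper_force': 0.0, 'width': 0.9969885125603659}
```

View pics/top0.png

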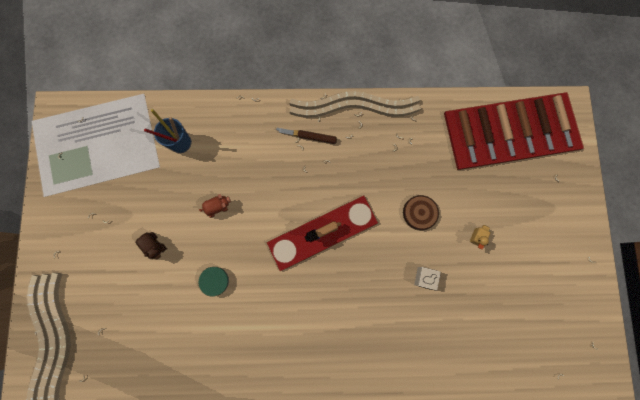

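View pics/side0.png

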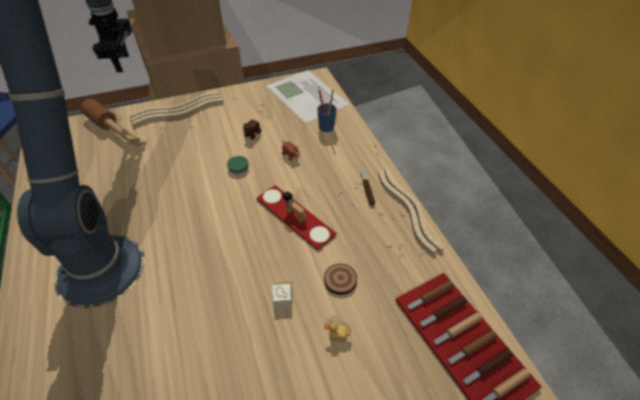

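The top view shows the dog's black head at (311,236), so the nose disc is (285,251) and the tail disc (360,214). The bear is at (150,243), pig (215,206), tin (213,281), slice (421,212), block (429,279), duck (482,236) and knife (308,135). The side view agrees with this.

```bash
cat > h.py <<'E'
import numpy as np, cv2
from rig import status, imaging
np.set_printoptions(precision=3,suppress=True)
def ray(c,u,v):
    P=np.array(c["pose"]); d=P[:3,:3]@[(u-c["cx"])/c["fx"],(v-c["cy"])/c["fy"],1]; return P[:3,3],d
def onz(c,uv,z):
    o,d=ray(c,*uv); return (o+d*(z-o[2])/d[2])
def pix(c,p):
    P=np.array(c["pose"]); q=P[:3,:3].T@(np.array(p,float)-P[:3,3]); return np.array([c["fx"]*q[0]/q[2]+c["cx"],c["fy"]*q[1]/q[2]+c["cy"]])
def crops(c,pts,s=20,k=10):
    out=[]
    for u,v in pts:
        u,v=int(round(u)),int(round(v)); a=c["pixels"][v-s:v+s,u-s:u+s]
        out.append(cv2.resize(a,(2*s*k//2,2*s*k//2),interpolation=cv2.INTER_CUBIC))
    return np.hstack(out)
E
python3 - <<'E'
from h import *
t=imaging.read_camera("top"); s=imaging.read_camera("side")
T=[(150,243),(215,206),(482,236),(429,279)]
S=[pix(s,onz(t,p,25)) for p in T]; print(S)
cv2.imwrite("pics/c1.png",np.clip(np.vstack([crops(t,T),crops(s,S)]).astype(float)*1.6,0,255).astype(np.uint8))
D=[(285,251),(360,214),(421,212),(213,281)]
for p,z in zip(D,(12,12,14,25)):print(onz(t,p,z))
hsv=cv2.cvtColor(t["pixels"],cv2.COLOR_BGR2HSV)
for p in T+D: print(p,hsv[p[1],p[0]])
E
```

```text
[array([253.204, 128.5  ]), array([289.676, 150.248]), array([338.675, 333.432]), array([281.126, 297.101])]
[512.42   83.218  12.   ]
[ 601.473 -106.67    12.   ]
[ 603.527 -261.687   14.   ]
[443.866 255.401  25.   ]
(150, 243) [ 11 134  59]
(215, 206) [  8 167 119]
(482, 236) [ 18 150 139]
(429, 279) [ 17  49 181]
(285, 251) [ 17  50 184]
(360, 214) [ 17  50 178]
(421, 212) [ 10 152  72]
(213, 281) [ 73 107  81]
```

View pics/c1.png

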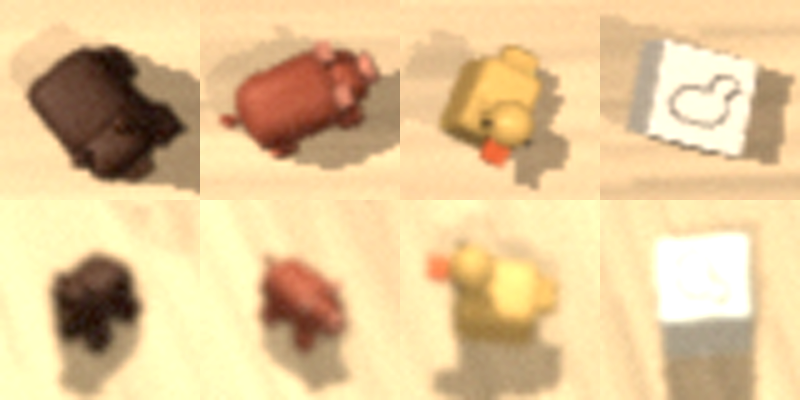

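```bash
python3 - <<'E'
from h import *
t=imaging.read_camera("top"); s=imaging.read_camera("side")
a=crops(t,[(150,243)],20,20); b=crops(s,[(253.2,128.5)],20,20)
m=np.hstack([a,b]).astype(float)/255
m=np.clip(m*1.8,0,1)**0.6
cv2.imwrite("pics/bear.png",(m*255).astype(np.uint8))
E
```

```text
(no output)
```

View pics/bear.png

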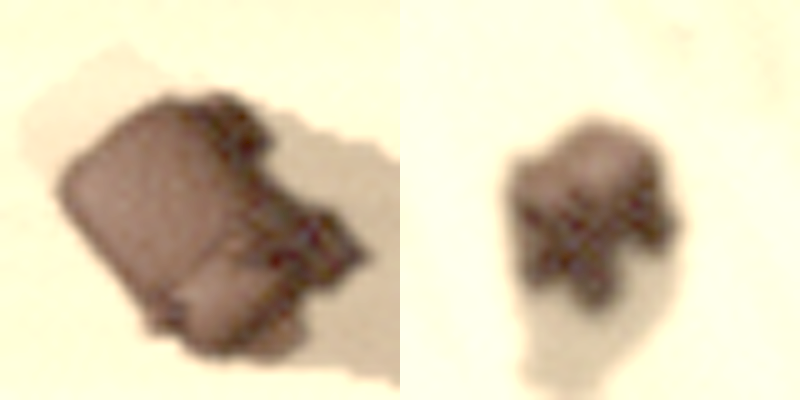

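```bash
python3 - <<'E'
from h import *
t=imaging.read_camera("top"); s=imaging.read_camera("side")
def mask(c,p,lo,hi,r=22):
    h=cv2.cvtColor(c["pixels"],cv2.COLOR_BGR2HSV); m=cv2.inRange(h,np.array(lo),np.array(hi)); k=np.zeros_like(m)
    k[int(p[1])-r:int(p[1])+r,int(p[0])-r:int(p[0])+r]=1; m=m*k
    n,l,st,ce=cv2.connectedComponentsWithStats(m); i=1+np.argmax(st[1:,4]); return (l==i).astype(np.uint8),ce[i],st[i]
def tri(p,q):
    (o1,d1),(o2,d2)=ray(t,*p),ray(s,*q); d1=d1/np.linalg.norm(d1);d2=d2/np.linalg.norm(d2)
    A=np.c_[d1,-d2]; x=np.linalg.lstsq(A,o2-o1,rcond=None)[0]; a=o1+d1*x[0];b=o2+d2*x[1]; return (a+b)/2,np.linalg.norm(a-b)
R={"bear":((150,243),(253,128),(0,40,0),(20,255,85)),"pig":((215,206),(290,150),(0,140,50),(13,255,255)),
"duck":((482,236),(338,333),(17,125,60),(26,255,255)),"beak":((482,236),(338,333),(0,150,120),(12,255,255)),"block":((429,279),(281,297),(0,0,140),(40,80,255)),
"dN":((285,251),(272,197),(0,0,140),(40,95,255)),"dT":((360,214),(319,235),(0,0,140),(40,95,255)),"slice":((421,212),(341,278),(0,110,0),(14,255,120)),"tin":((213,281),(237,164),(40,60,0),(90,255,255))}
for k,(p,q,lo,hi) in R.items():
    m,c,st=mask(t,p,lo,hi); n,d,su=mask(s,q,lo,hi); P,e=tri(c,d)
    r=cv2.minAreaRect(cv2.findContours(m,0,1)[0][0]); b=cv2.boxPoints(r)
    print(k,"top",c,st[2:],"side",d,su[2:],"tri",P,"gap %.1f"%e,"rect",r)
print("bear rays")
f=lambda u,v,z:onz(t,(130+u/10,223+v/10),z)
for n,u,v,z in [("rumpR",60,190,45),("rumpL",165,95,45),("frontR",150,300,45),("frontL",240,230,45)]: print(n,f(u,v,z))
g=lambda u,v,z:onz(t,(195+u/5,186+v/5),z)
print("pig tail",g(28,120,30),"earL",g(123,50,44),"earR",g(143,95,44))
m,c,st=mask(t,*[R["block"][i] for i in(0,2,3)]); r=cv2.boxPoints(cv2.minAreaRect(cv2.findContours(m,0,1)[0][0])); Q=np.array([onz(t,p,40)[:2] for p in r]); print(Q,np.linalg.norm(np.diff(Q,axis=0),axis=1),Q.mean(0),np.degrees(np.arctan2(*(Q[1]-Q[0])[::-1])))
E
```

```text
bear top [150.667 245.428] [ 32  27 528] side [251.513 129.561] [ 17  19 230] tri [531.586 409.441  22.54 ] gap 1.0 rect ((151.08848571777344, 245.6725616455078), (28.786060333251953, 21.636581420898438), 48.8140754699707)
pig top [214.425 205.414] [ 30  21 362] side [289.349 149.638] [ 15  17 149] tri [626.5   256.339  27.108] gap 1.9 rect ((213.95858764648438, 206.10060119628906), (16.769235610961914, 29.84615707397461), 67.38013458251953)
duck top [480.521 235.4  ] [ 20  20 290] side [338.366 331.954] [ 20  20 284] tri [ 540.224 -403.578   24.962] gap 0.9 rect ((479.5, 234.5), (19.0, 19.0), 90.0)
beak top [480.421 246.263] [ 6  5 19] side [326.364 326.   ] [ 4  3 11] tri [ 513.079 -389.882   50.137] gap 0.6 rect ((480.4000549316406, 246.2000274658203), (4.4721360206604, 3.5777084827423096), 26.56505012512207)
block top [429.064 278.038] [ 23  24 343] side [281.199 291.853] [ 22  19 367] tri [ 440.065 -262.353   42.149] gap 0.2 rect ((429.1470947265625, 277.9117736816406), (20.130456924438477, 19.645381927490234), 14.03624439239502)
dN top [269.74 249.7 ] [ 28  44 423] side [267.38
[... 325 characters left out ...]
78.094] [ 22  20 180] tri [ 604.335 -261.497   12.103] gap 2.1 rect ((420.50006103515625, 212.50003051757812), (33.941123962402344, 33.941123962402344), 45.0)
tin top [212.964 281.009] [ 29  29 658] side [237.243 163.851] [ 20  16 235] tri [443.425 257.255  18.105] gap 0.4 rect ((213.0, 281.0), (28.0, 28.0), 90.0)
bear rays
rumpR [539.514 435.152  45.   ]
rumpL [561.703 411.639  45.   ]
frontR [513.078 412.459  45.   ]
frontL [529.186 392.171  45.   ]
pig tail [616.118 289.062  30.   ] earL [647.807 239.979  44.   ] earR [625.339 229.763  44.   ]
[[ 424.434 -232.893]
 [ 468.991 -247.313]
 [ 456.437 -293.812]
 [ 412.034 -279.007]] [46.832 48.164 46.806] [ 440.474 -263.256] -17.933878127202416
```

```bash
cat > go.py <<'E'
import sys
from h import *
from scipy.spatial.transform import Rotation as Ro
# usage: go.py x y z yawdeg ; yaw = world angle of tool y
x,y,z,w=map(float,sys.argv[1:5]); s=status.get_state(); R=s["ee_rot"]; p=s["position"]
a=np.radians(w); Y=np.array([np.cos(a),np.sin(a),0]); Z=np.array([0,0,-1.]); T=np.c_[np.cross(Y,Z),Y,Z]
print("t %.2f"%s["clock"],"at",p,"yaw %.1f"%np.degrees(np.arctan2(R[1,1],R[0,1])),"w %.3f"%s["width"])
print("shift m",R.T@(np.array([x,y,z])-p)/1000,"turn",Ro.from_matrix(R.T@T).as_rotvec(),"up100",R.T@[0,0,.1])
E
python3 go.py 529 408 130 125.5
python3 - <<'E'
from h import *
t=imaging.read_camera("top")
for n,p in(("N",(285,251)),("T",(360,214))):
    g=t["pixels"][:,:,1].astype(float); u,v=p; w=g[v-14:v+15,u-14:u+15]; yy,xx=np.mgrid[v-14:v+15,u-14:u+15]
    h=cv2.cvtColor(t["pixels"],cv2.COLOR_BGR2HSV)[v-14:v+15,u-14:u+15]
    m=((h[:,:,1]<90)&((xx-u)**2+(yy-v)**2<13.5**2)&(h[:,:,2]>130)).astype(np.uint8)
    n_,l,st,ce=cv2.connectedComponentsWithStats(m,connectivity=4); i=1+np.argmax(st[1:,4]); print(n,ce[i]+[u-14,v-14],st[i],onz(t,ce[i]+[u-14,v-14],12))
E
```

```text
t 0.40 at [167.49  653.831 204.924] yaw 75.6 w 0.997
shift m [-0.411 -0.148  0.075] turn [-0.   -0.   -0.87] up100 [-0.  -0.  -0.1]
N [284.338 250.697] [  3   3  22  23 396] [513.198  84.851  12.   ]
T [359.549 213.987] [  3   4  22  21 375] [ 601.527 -105.528   12.   ]
```

Request:
{"name": "jog_arm", "arguments": {
  "increments": [
    {"x":-0.411,"y":-0.148,"z":0.075,"az":-0.87,"fingers":1},
    {"x":-0.411,"y":-0.148,"z":0.075,"az":-0.87},
    {"x":-0.411,"y":-0.148,"z":0.075,"az":-0.87},
    {"x":-0.411,"y":-0.148,"z":0.075,"az":-0.87},
    {"x":-0.411,"y":-0.148,"z":0.075,"az":-0.87},
    {"x":-0.411,"y":-0.148,"z":0.075,"az":-0.87},
    {"x":-0.411,"y":-0.148,"z":0.075,"az":-0.87},
    {"x":-0.411,"y":-0.148,"z":0.075,"az":-0.87},
    {"x":-0.411,"y":-0.148,"z":0.075,"az":-0.87},
    {"x":-0.411,"y":-0.148,"z":0.075,"az":-0.87}
  ],
  "force": 12
}}

```text
invalid input at $.increments[0]: expected keys fingers, x, y, z, ax, ay, az
```

```bash
python3 go.py 529 408 36 125.5; python3 - <<'E'
from h import *
t=imaging.read_camera("top"); s=imaging.read_camera("side")
a=crops(t,[(150,243)],20,20); b=crops(s,[(253.2,128.5)],20,20)
m=np.clip(np.hstack([a,b]).astype(float)/255*1.8,0,1)**0.6
cv2.imwrite("pics/bear2.png",(m*255).astype(np.uint8))
E
```

```text
t 0.45 at [167.487 653.846 205.014] yaw 75.6 w 0.997
shift m [-0.411 -0.148  0.169] turn [-0.   -0.   -0.87] up100 [ 0.  -0.  -0.1]
```

All seven keys are needed in every row.

Request:
{"name": "jog_arm", "arguments": {
  "increments": [
    {"fingers":1,"x":-0.411,"y":-0.148,"z":0.075,"ax":0,"ay":0,"az":-0.87},
    {"fingers":1,"x":-0.411,"y":-0.148,"z":0.075,"ax":0,"ay":0,"az":-0.87},
    {"fingers":1,"x":-0.411,"y":-0.148,"z":0.075,"ax":0,"ay":0,"az":-0.87},
    {"fingers":1,"x":-0.411,"y":-0.148,"z":0.075,"ax":0,"ay":0,"az":-0.87},
    {"fingers":1,"x":-0.411,"y":-0.148,"z":0.075,"ax":0,"ay":0,"az":-0.87},
    {"fingers":1,"x":-0.411,"y":-0.148,"z":0.075,"ax":0,"ay":0,"az":-0.87},
    {"fingers":1,"x":-0.411,"y":-0.148,"z":0.075,"ax":0,"ay":0,"az":-0.87},
    {"fingers":1,"x":-0.411,"y":-0.148,"z":0.075,"ax":0,"ay":0,"az":-0.87},
    {"fingers":1,"x":-0.411,"y":-0.148,"z":0.075,"ax":0,"ay":0,"az":-0.87},
    {"fingers":1,"x":-0.411,"y":-0.148,"z":0.075,"ax":0,"ay":0,"az":-0.87}
  ],
  "force": 12
}}

```text
clock: 1.8
position: [527.0, 410.8, 130.5]
ee_rot: [[-0.812, -0.583, -0.001], [-0.583, 0.812, 0.002], [-0.0, 0.002, -1.0]]
wrist_force: [-0.3, -0.6, 0.1]
width: 0.999
gripper_force: 0.0
```

```bash
python3 go.py 529 408 36 125.5; python3 - <<'E'
from h import *
s=imaging.read_camera("side"); t=imaging.read_camera("top")
m=np.hstack([crops(t,[(150,243)],35,11)[:380,:380],crops(s,[(253.2,118)],35,11)[:380,:380]])
m=np.clip(m.astype(float)/255*1.8,0,1)**0.6
cv2.imwrite("pics/bear3.png",(m*255).astype(np.uint8))
E
```

```text
t 1.80 at [527.02  410.754 130.463] yaw 125.7 w 0.999
shift m [ 0.    -0.004  0.094] turn [0.002 0.    0.003] up100 [-0.   0.  -0.1]
```

View pics/bear3.png

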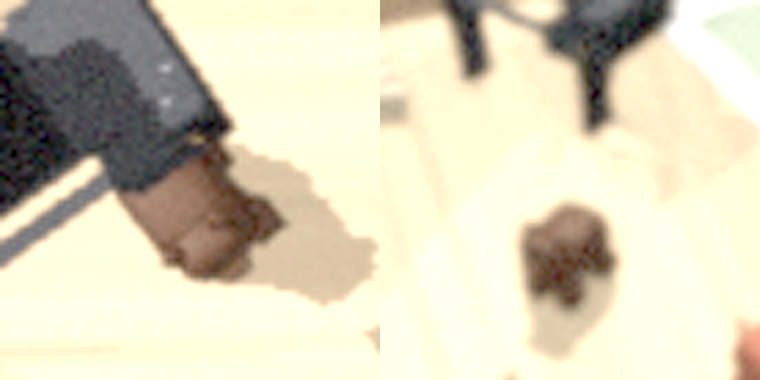

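```bash
python3 go.py 529 408 36 125.5
```

```text
t 1.90 at [527.225 410.514 130.512] yaw 125.7 w 1.003
shift m [ 0.    -0.003  0.095] turn [0.001 0.001 0.003] up100 [-0.   0.  -0.1]
```

The gripper straddles the bear with its edges parallel to the flanks. I'll descend and close.

Request:
{"name": "jog_arm", "arguments": {
  "increments": [
    {"fingers":1,"x":0,"y":-0.003,"z":0.03,"ax":0,"ay":0,"az":0},
    {"fingers":1,"x":0,"y":-0.003,"z":0.06,"ax":0,"ay":0,"az":0},
    {"fingers":1,"x":0,"y":-0.003,"z":0.08,"ax":0,"ay":0,"az":0},
    {"fingers":1,"x":0,"y":-0.003,"z":0.094,"ax":0,"ay":0,"az":0},
    {"fingers":1,"x":0,"y":-0.003,"z":0.094,"ax":0,"ay":0,"az":0},
    {"fingers":0.6,"x":0,"y":-0.003,"z":0.094,"ax":0,"ay":0,"az":0},
    {"fingers":0.5,"x":0,"y":-0.003,"z":0.094,"ax":0,"ay":0,"az":0},
    {"fingers":0.3,"x":0,"y":-0.003,"z":0.094,"ax":0,"ay":0,"az":0},
    {"fingers":0.3,"x":0,"y":-0.003,"z":0.094,"ax":0,"ay":0,"az":0},
    {"fingers":0.3,"x":0,"y":-0.003,"z":0.094,"ax":0,"ay":0,"az":0}
  ]
}}

```text
clock: 3.15
position: [530.7, 406.1, 36.1]
ee_rot: [[-0.814, -0.58, 0.0], [-0.58, 0.814, 0.0], [-0.0, 0.0, -1.0]]
wrist_force: [-1.0, -0.6, 0.3]
width: 0.519
gripper_force: 0.0
```

```bash
python3 go.py 513.2 84.9 48 25
```

```text
t 3.15 at [530.671 406.11   36.134] yaw 125.5 w 0.519
shift m [ 0.201 -0.251 -0.012] turn [0.    0.    1.754] up100 [-0.   0.  -0.1]
```

Request:
{"name": "jog_arm", "arguments": {
  "increments": [
    {"fingers":0.3,"x":0,"y":0,"z":0,"ax":0,"ay":0,"az":0},
    {"fingers":0.3,"x":0,"y":0,"z":0,"ax":0,"ay":0,"az":0},
    {"fingers":0.3,"x":0,"y":0,"z":0,"ax":0,"ay":0,"az":0}
  ]
}}

```text
clock: 3.52
position: [530.7, 406.1, 36.0]
ee_rot: [[-0.814, -0.58, 0.0], [-0.58, 0.814, 0.0], [-0.0, 0.0, -1.0]]
wrist_force: [-0.9, -0.1, 0.3]
width: 0.306
gripper_force: 0.1
```

```bash
python3 go.py 530.7 406 130 125.5
```

```text
t 3.52 at [530.667 406.135  36.032] yaw 125.5 w 0.306
shift m [ 0.    -0.    -0.094] turn [ 0.  0. -0.] up100 [-0.   0.  -0.1]
```

```bash
python3 - <<'E'
from h import *
s=imaging.read_camera("side"); t=imaging.read_camera("top")
m=np.hstack([crops(t,[(150,250)],35,11)[:380,:380],crops(s,[(253.2,118)],35,11)[:380,:380]])
m=np.clip(m.astype(float)/255*1.8,0,1)**0.6
cv2.imwrite("pics/bear4.png",(m*255).astype(np.uint8))
E
```

```text
(no output)
```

View pics/bear4.png

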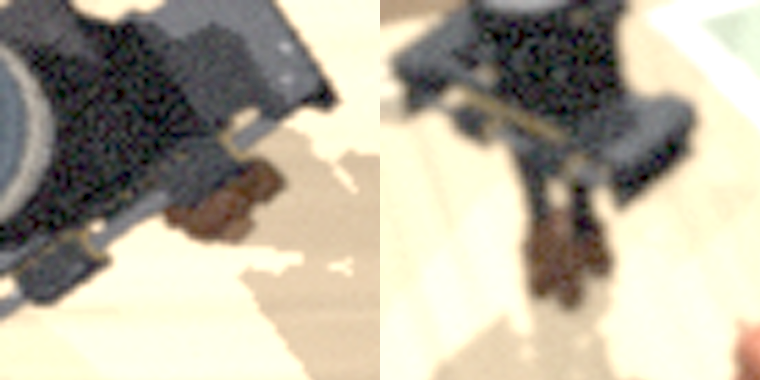

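The side view shows both fingers at the bear, but the opening reads 0.306 (27 mm), less than the 40 mm flanks. I'll compare the projected finger positions with the picture before lifting.

```bash
python3 - <<'E'
from h import *
s=imaging.read_camera("side"); t=imaging.read_camera("top"); st=status.get_state(); print(st["width"],st["gripper_force"],st["joints"],st["position"])
R=st["ee_rot"];p=st["position"]
for c,o in((s,(253-35,118-35)),(t,(150-35,250-35))):
  for n,q in(("tcp",(0,0,0)),("tip",(0,0,19)),("tip+in",(0,13,19)),("tip-in",(0,-13,19)),("tip+20",(0,20,19)),("tip-20",(0,-20,19)),("+20 up",(0,20,-50)),("-20 up",(0,-20,-50))): print(n,(pix(c,p+R@np.array(q))-o)*5.5)
m=np.clip(crops(s,[(253.2,122)],24,33).astype(float)/255*2.2,0,1)**0.5
cv2.imwrite("pics/bear5.png",(cv2.resize(m,(600,600))*255).astype(np.uint8))
E
```

```text
0.3014452251010896 0.11220776636037044 [-0.629  0.632 -0.126  1.687  0.101  0.829  1.391] [530.666 406.152  36.015]
tcp [182.612 243.126]
tip [185.872 265.936]
tip+in [170.692 258.639]
tip-in [201.147 273.279]
tip+20 [162.557 254.728]
tip-20 [209.412 277.252]
+20 up [149.649 169.781]
-20 up [198.048 192.266]
tcp [190.672 168.787]
tip [208.384 171.01 ]
tip+in [183.447 188.534]
tip-in [233.239 153.543]
tip+20 [169.985 197.995]
tip-20 [246.589 144.161]
+20 up [ 98.854 191.551]
-20 up [181.789 133.577]
```

View pics/bear5.png

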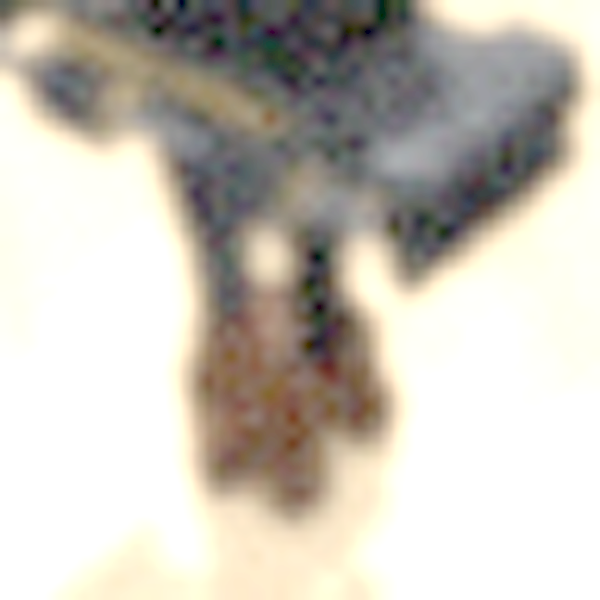

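The fingers are around the bear behind its head, with the right finger at about (254,122) and the left at (247,116). They have only just reached the commanded 0.3, so I'll close further and see where they stop.

Request:
{"name": "jog_arm", "arguments": {
  "increments": [
    {"fingers":0.1,"x":0,"y":0,"z":0,"ax":0,"ay":0,"az":0},
    {"fingers":0.1,"x":0,"y":0,"z":0,"ax":0,"ay":0,"az":0},
    {"fingers":0.1,"x":0,"y":0,"z":0,"ax":0,"ay":0,"az":0},
    {"fingers":0.1,"x":0,"y":0,"z":0,"ax":0,"ay":0,"az":0}
  ],
  "force": 10
}}

```text
clock: 4.22
position: [530.7, 406.1, 36.1]
ee_rot: [[-0.814, -0.58, 0.0], [-0.58, 0.814, 0.0], [-0.0, 0.0, -1.0]]
wrist_force: [-0.6, 0.5, 0.5]
width: 0.106
gripper_force: 0.9
```

```bash
python3 -c "
from rig import status;s=status.get_state();print(s['clock'],s['width'],s['gripper_force'],s['wrist_force'])"
```

```text
4.225 0.10591413698308522 0.9450446453411132 [-0.5794881   0.52865619  0.51674897]
```

```bash
python3 - <<'E'
from h import *
s=imaging.read_camera("side"); t=imaging.read_camera("top")
m=np.hstack([crops(s,[(253.2,122)],20,20),crops(t,[(152,248)],20,20)])
m=np.clip(m.astype(float)/255*2.2,0,1)**0.5
cv2.imwrite("pics/bear6.png",(m*255).astype(np.uint8))
E
```

```text
(no output)
```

View pics/bear6.png

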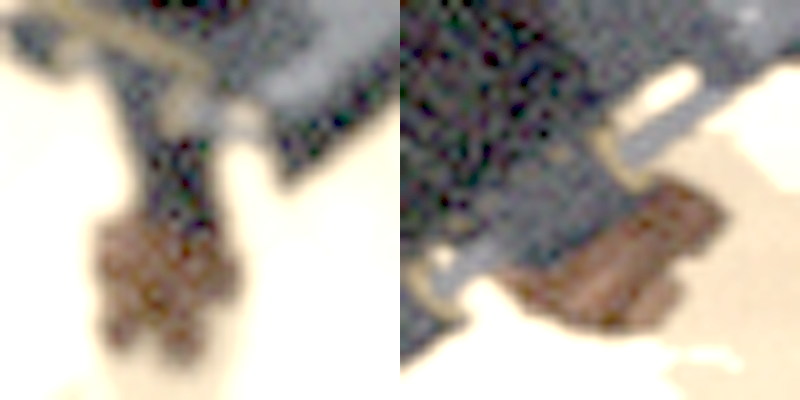

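The fingers are almost shut and the bear stands in front of them, shifted by 2 px at most, so nothing is gripped. I'll open, go straight up, and look again.

Request:
{"name": "jog_arm", "arguments": {
  "increments": [
    {"fingers":0.3,"x":0,"y":0,"z":0,"ax":0,"ay":0,"az":0},
    {"fingers":0.3,"x":0,"y":0,"z":0,"ax":0,"ay":0,"az":0},
    {"fingers":0.3,"x":0,"y":0,"z":-0.03,"ax":0,"ay":0,"az":0},
    {"fingers":0.3,"x":0,"y":0,"z":-0.07,"ax":0,"ay":0,"az":0},
    {"fingers":1,"x":-0.1,"y":0,"z":-0.12,"ax":0,"ay":0,"az":0},
    {"fingers":1,"x":-0.15,"y":0,"z":-0.14,"ax":0,"ay":0,"az":0},
    {"fingers":1,"x":-0.15,"y":0,"z":-0.14,"ax":0,"ay":0,"az":0},
    {"fingers":1,"x":-0.15,"y":0,"z":-0.14,"ax":0,"ay":0,"az":0}
  ]
}}

```text
clock: 5.32
position: [654.5, 494.7, 176.4]
ee_rot: [[-0.814, -0.58, 0.002], [-0.58, 0.814, 0.002], [-0.003, 0.001, -1.0]]
wrist_force: [0.2, -0.3, -1.0]
width: 0.671
gripper_force: 0.0
```

```bash
python3 - <<'E'
from h import *
s=imaging.read_camera("side"); t=imaging.read_camera("top")
m=np.hstack([crops(s,[(253,128)],20,20),crops(t,[(150,243)],20,20)])
m=np.clip(m.astype(float)/255*1.8,0,1)**0.6
cv2.imwrite("pics/bear7.png",(m*255).astype(np.uint8))
print(status.get_state()["position"])
E
```

```text
[651.917 492.833 174.871]
```

View pics/bear7.png

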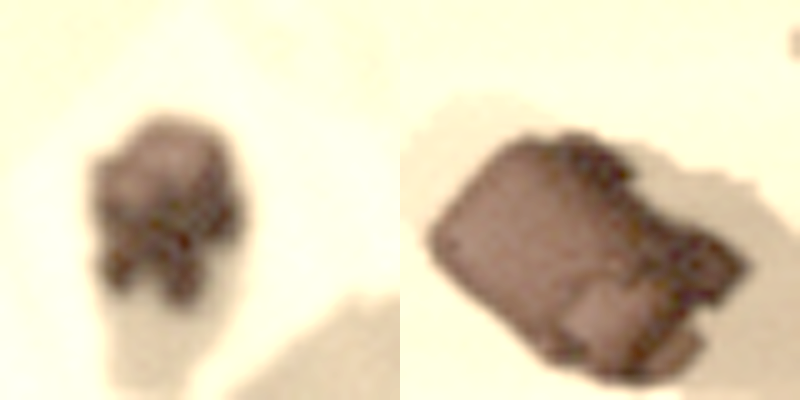

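The bear still stands. It moved about (-11, +8) mm and turned slightly, so the fingers were not where I assumed. I'll overlay the projected gripper geometry on both views to check the tool frame.

```bash
python3 - <<'E'
from h import *
st=status.get_state(); R=st["ee_rot"];p=st["position"]; w=st["width"]*87/2; print(p,w)
out=[]
for n in("side","top"):
    c=imaging.read_camera(n); C=pix(c,p+R@np.array([0,0,-20])).astype(int); s=50;k=8
    im=c["pixels"]; im=cv2.copyMakeBorder(im,60,60,60,60,cv2.BORDER_CONSTANT); a=im[C[1]+60-s:C[1]+60+s,C[0]+60-s:C[0]+60+s]
    a=(np.clip(a/255.*1.8,0,1)**.6*255).astype(np.uint8); a=cv2.resize(a,(400,400),interpolation=cv2.INTER_CUBIC)
    P=lambda q:tuple(int(v) for v in (pix(c,p+R@np.array(q,float))-C+s)*4)
    for sg in(1,-1): cv2.line(a,P((0,sg*w,19)),P((0,sg*w,-51)),(0,0,255) if sg>0 else (0,255,0),1)
    cv2.circle(a,P((0,0,0)),3,(255,0,255),1); cv2.line(a,P((0,0,0)),P((40,0,0)),(255,255,0),1)
    b=[P((37.5,95,-51)),P((37.5,-95,-51)),P((-37.5,-95,-51)),P((-37.5,95,-51))]
    cv2.polylines(a,[np.array(b)],True,(0,255,255),1); out.append(a)
cv2.imwrite("pics/ov.png",np.hstack(out))
E
```

```text
[651.917 492.833 174.871] 33.02153393230679
```

View pics/ov.png

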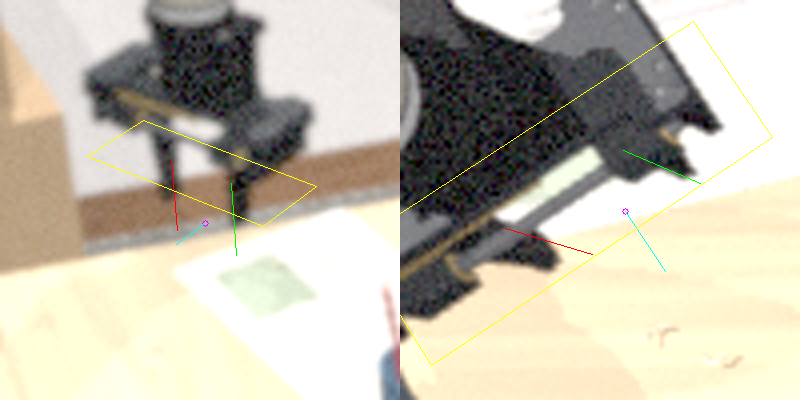

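The overlay shows the real fingertips in the side view at crop (170,200) and (238,222). That is about 8 px above the predicted (177,230) and (237,255). In the top view they are at (557,262) and (692,178). I'll triangulate them.

```bash
python3 - <<'E'
from h import *
st=status.get_state(); R=st["ee_rot"];p=np.array([651.917,492.833,174.871]); print(st["position"])
S=imaging.read_camera("side");T=imaging.read_camera("top")
C={n:pix(c,p+R@np.array([0,0,-20])).astype(int) for n,c in(("s",S),("t",T))}
for nm,a,b,y in(("+",(170,200),(157,262),33),("-",(238,222),(290,178),-33)):
    (o1,d1),(o2,d2)=ray(S,*(np.array(a)/4-50+C["s"])),ray(T,*(np.array(b)/4-50+C["t"]))
    x=np.linalg.lstsq(np.c_[d1,-d2],o2-o1,rcond=None)[0]; q=(o1+d1*x[0]+o2+d2*x[1])/2
    print(nm,q,"gap",np.linalg.norm(o1+d1*x[0]-o2-d2*x[1]),"expected",p+R@np.array([0,y,19.]),"in tool",R.T@(q-p))
E
```

```text
[651.456 492.354 175.025]
+ [625.155 515.956 190.127] gap 4.942546110778076 expected [632.715 519.67  155.87 ] in tool [  8.403  34.365 -15.235]
- [666.262 446.536 200.494] gap 6.200171492531646 expected [671.037 465.936 155.872] in tool [ 15.271 -46.023 -25.582]
```

The fingertips look 35–45 mm higher than the reported pose implies, so they probably passed over the bear's back. I'll check with a gentle touch on bare table at about (600,400) with the fingers shut.

```bash
python3 go.py 600 400 50 125.5
```

```text
t 5.62 at [651.787 492.482 175.661] yaw 125.5 w 0.936
shift m [ 0.096 -0.045  0.126] turn [-0.    -0.002 -0.   ] up100 [ 0.  -0.  -0.1]
```

Request:
{"name": "jog_arm", "arguments": {
  "increments": [
    {"fingers":0,"x":0.05,"y":-0.022,"z":0,"ax":0,"ay":0,"az":0},
    {"fingers":0,"x":0.096,"y":-0.045,"z":0,"ax":0,"ay":0,"az":0},
    {"fingers":0,"x":0.096,"y":-0.045,"z":0.06,"ax":0,"ay":0,"az":0},
    {"fingers":0,"x":0.096,"y":-0.045,"z":0.12,"ax":0,"ay":0,"az":0},
    {"fingers":0,"x":0.096,"y":-0.045,"z":0.14,"ax":0,"ay":0,"az":0},
    {"fingers":0,"x":0.096,"y":-0.045,"z":0.15,"ax":0,"ay":0,"az":0},
    {"fingers":0,"x":0.096,"y":-0.045,"z":0.15,"ax":0,"ay":0,"az":0},
    {"fingers":0,"x":0.096,"y":-0.045,"z":0.15,"ax":0,"ay":0,"az":0}
  ]
}}

```text
clock: 6.62
position: [602.0, 401.9, 28.4]
ee_rot: [[-0.814, -0.58, 0.003], [-0.58, 0.814, 0.002], [-0.004, 0.0, -1.0]]
wrist_force: [1.2, 0.5, 0.4]
width: 0.17
gripper_force: 0.0
```

```bash
python3 - <<'E'
from h import *
st=status.get_state(); R=st["ee_rot"];p=st["position"]; print(p,st["wrist_force"],st["width"])
out=[]
for n in("side","top"):
    c=imaging.read_camera(n); C=pix(c,p).astype(int); s=25
    a=c["pixels"][C[1]-s:C[1]+s,C[0]-s:C[0]+s]
    a=(np.clip(a/255.*1.8,0,1)**.6*255).astype(np.uint8); a=cv2.resize(a,(400,400),interpolation=cv2.INTER_CUBIC)
    P=lambda q:tuple(int(v) for v in (pix(c,p+R@np.array(q,float))-C+s)*8)
    print(n,"C",C,"tcp",P((0,0,0)),"tip",P((0,0,19)))
    cv2.line(a,P((0,0,19)),P((0,0,-51)),(0,0,255),1); cv2.circle(a,P((0,0,0)),3,(255,0,255),1); out.append(a)
cv2.imwrite("pics/ov2.png",np.hstack(out))
E
```

```text
[602.013 401.942  28.36 ] [1.172 0.471 0.425] 0.17027206379263402
side C [270 125] tcp (207, 202) tip (210, 235)
top C [154 216] tcp (202, 204) tip (226, 212)
```

View pics/ov2.png

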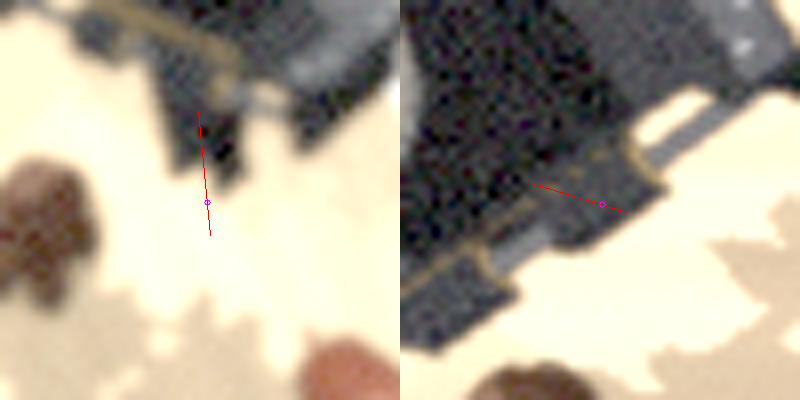

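The fingers end at side crop (205,183), about 6.5 px above the predicted tip (210,235), and their shadow stands well away. So the tips are roughly 30 mm higher than reported. I'll touch down slowly.

Request:
{"name": "jog_arm", "arguments": {
  "increments": [
    {"fingers":0,"x":0,"y":0,"z":0.01,"ax":0,"ay":0,"az":0},
    {"fingers":0,"x":0,"y":0,"z":0.02,"ax":0,"ay":0,"az":0},
    {"fingers":0,"x":0,"y":0,"z":0.024,"ax":0,"ay":0,"az":0},
    {"fingers":0,"x":0,"y":0,"z":0.024,"ax":0,"ay":0,"az":0}
  ]
}}

```text
clock: 7.22
position: [600.3, 400.5, 1.2]
ee_rot: [[-0.814, -0.58, -0.001], [-0.58, 0.814, -0.001], [0.001, 0.0, -1.0]]
wrist_force: [-0.3, -0.9, 0.3]
width: 0.004
gripper_force: 0.0
```

Request:
{"name": "jog_arm", "arguments": {
  "increments": [
    {"fingers":0,"x":0,"y":0,"z":0.002,"ax":0,"ay":0,"az":0},
    {"fingers":0,"x":0,"y":0,"z":0.004,"ax":0,"ay":0,"az":0}
  ]
}}

```text
clock: 7.48
position: [600.9, 401.0, -1.8]
ee_rot: [[-0.814, -0.58, 0.0], [-0.58, 0.814, 0.0], [-0.001, 0.0, -1.0]]
wrist_force: [-0.3, 0.7, -0.3]
width: 0.005
gripper_force: 0.0
```

With TCP at z=-1.8 the tips should already be below the table, but there is no contact, so the height offset is real. I'll continue in small steps.

Request:
{"name": "jog_arm", "arguments": {
  "increments": [
    {"fingers":0,"x":0,"y":0,"z":0.002,"ax":0,"ay":0,"az":0},
    {"fingers":0,"x":0,"y":0,"z":0.004,"ax":0,"ay":0,"az":0},
    {"fingers":0,"x":0,"y":0,"z":0.004,"ax":0,"ay":0,"az":0}
  ]
}}

```text
clock: 7.85
position: [600.6, 400.7, -6.2]
ee_rot: [[-0.814, -0.58, -0.0], [-0.58, 0.814, -0.0], [0.0, 0.0, -1.0]]
wrist_force: [-0.5, -0.1, -0.3]
width: 0.006
gripper_force: 0.0
```

Request:
{"name": "jog_arm", "arguments": {
  "increments": [
    {"fingers":0,"x":0,"y":0,"z":0.002,"ax":0,"ay":0,"az":0},
    {"fingers":0,"x":0,"y":0,"z":0.003,"ax":0,"ay":0,"az":0}
  ]
}}

```text
clock: 8.1
position: [600.7, 400.8, -9.1]
ee_rot: [[-0.814, -0.58, -0.0], [-0.58, 0.814, 0.0], [0.0, 0.0, -1.0]]
wrist_force: [0.2, -0.3, 0.5]
width: 0.0
gripper_force: 0.0
```

Request:
{"name": "jog_arm", "arguments": {
  "increments": [
    {"fingers":0,"x":0,"y":0,"z":0.002,"ax":0,"ay":0,"az":0},
    {"fingers":0,"x":0,"y":0,"z":0.002,"ax":0,"ay":0,"az":0}
  ]
}}

```text
clock: 8.35
position: [600.6, 400.7, -11.2]
ee_rot: [[-0.814, -0.58, -0.0], [-0.58, 0.814, -0.0], [0.0, 0.0, -1.0]]
wrist_force: [0.7, 0.4, 0.0]
width: 0.006
gripper_force: 0.0
```

```bash
python3 - <<'E'
from h import *
st=status.get_state(); R=st["ee_rot"];p=st["position"]; print(p,st["wrist_force"],st["width"])
out=[]
for n in("side","top"):
    c=imaging.read_camera(n); C=pix(c,p*[1,1,0]+[0,0,15]).astype(int); s=25
    a=c["pixels"][C[1]-s:C[1]+s,C[0]-s:C[0]+s]
    a=(np.clip(a/255.*1.8,0,1)**.6*255).astype(np.uint8); a=cv2.resize(a,(400,400),interpolation=cv2.INTER_CUBIC)
    P=lambda q:tuple(int(v) for v in (pix(c,q)-C+s)*8)
    for z in(0,10,20): cv2.circle(a,P((p[0],p[1],z)),2,(0,0,255),1); print(n,z,P((p[0],p[1],z)))
    out.append(a)
cv2.imwrite("pics/ov3.png",np.hstack(out))
# dark finger pixels in side column profile
c=imaging.read_camera("side"); C=pix(c,[p[0],p[1],0]); u=int(round(C[0])); v=int(round(C[1])); print(u,v); print(cv2.cvtColor(c["pixels"],cv2.COLOR_BGR2GRAY)[v-14:v+8,u-6:u+7])
E
```

```text
[600.575 400.732 -11.199] [0.669 0.424 0.019] 0.005574300237537991
side 0 (210, 230)
side 10 (208, 212)
side 20 (206, 195)
top 0 (226, 212)
top 10 (213, 208)
top 20 (200, 204)
271 132
[[ 39  25  17  20  18  28  43  48  40  35  38  57  71]
 [ 58  31  16  15  27  33  46  49  42  40  51  80  98]
 [ 81  47  26  24  22  36  46  47  47  45  59  86 104]
 [106  64  37  20  23  32  42  42  38  40  56  72  85]
 [121  85  42  16  16  26  19  29  28  40  61  68  72]
 [133  99  55  25  15   9   6  14  29  53  86  94  89]
 [143 112  69  32  12  10   0   7  29  64 105 123 125]
 [153 129  82  42  20   4   7  13  23  68 111 134 139]
 [160 144 101  54  26  10  14   0  30  70 111 135 144]
 [167 151 114  63  25  13  11  13  26  63 107 132 142]
 [168 152 117  68  30  10  11   9  16  62 103 131 145]
 [171 154 120  72  34   9   7  17  25  61 102 132 147]
 [168 154 121  79  42  20  11  18  48  87 121 143 155]
 [171 162 134  99  71  49  31  40  79 118 145 155 159]
 [170 164 153 127 104  79  59  65  98 133 153 159 161]
 [168 168 157 136 114  98  87  89 102 126 144 157 161]
 [152 157 155 133 116 106 105 103 111 122 139 159 165]
 [136 139 138 126 112 109 107 110 111 121 135 156 165]
 [142 137 127 115 107 106 107 107 112 113 130 152 167]
 [154 148 132 115 108 107 109 109 109 115 125 147 156]
 [150 149 133 115 111 107 108 109 108 110 118 126 138]
 [126 127 119 111 108 106 105 107 109 111 115 116 126]]
```

The fingertip now ends at side pixel (271,132), where it meets its shadow and the table, so contact is within 1–3 mm.

Request:
{"name": "jog_arm", "arguments": {
  "increments": [
    {"fingers":0,"x":0,"y":0,"z":0.0015,"ax":0,"ay":0,"az":0},
    {"fingers":0,"x":0,"y":0,"z":0.0015,"ax":0,"ay":0,"az":0}
  ]
}}

```text
clock: 8.75
position: [600.6, 400.7, -12.6]
ee_rot: [[-0.814, -0.58, -0.0], [-0.58, 0.814, -0.0], [0.0, 0.0, -1.0]]
wrist_force: [0.6, 0.2, 0.3]
width: 0.002
gripper_force: 0.0
```

Request:
{"name": "jog_arm", "arguments": {
  "increments": [
    {"fingers":0,"x":0,"y":0,"z":0.0015,"ax":0,"ay":0,"az":0},
    {"fingers":0,"x":0,"y":0,"z":0.0015,"ax":0,"ay":0,"az":0}
  ]
}}

```text
clock: 9.0
position: [600.6, 400.7, -14.2]
ee_rot: [[-0.814, -0.58, -0.0], [-0.58, 0.814, -0.0], [0.0, 0.0, -1.0]]
wrist_force: [-0.2, 0.7, 0.5]
width: 0.01
gripper_force: 0.0
```

Request:
{"name": "jog_arm", "arguments": {
  "increments": [
    {"fingers":0,"x":0,"y":0,"z":0.001,"ax":0,"ay":0,"az":0},
    {"fingers":0,"x":0,"y":0,"z":0.001,"ax":0,"ay":0,"az":0}
  ]
}}

```text
clock: 9.25
position: [600.7, 400.7, -15.1]
ee_rot: [[-0.814, -0.58, -0.0], [-0.58, 0.814, -0.0], [0.0, 0.0, -1.0]]
wrist_force: [0.4, -0.2, -0.3]
width: 0.003
gripper_force: 0.0
```

Request:
{"name": "jog_arm", "arguments": {
  "increments": [
    {"fingers":0,"x":0,"y":0,"z":0.001,"ax":0,"ay":0,"az":0},
    {"fingers":0,"x":0,"y":0,"z":0.001,"ax":0,"ay":0,"az":0}
  ]
}}

```text
clock: 9.5
position: [600.7, 400.8, -16.1]
ee_rot: [[-0.814, -0.58, -0.0], [-0.58, 0.814, 0.0], [0.0, 0.0, -1.0]]
wrist_force: [-0.2, -0.8, -0.6]
width: 0.008
gripper_force: 0.0
```

Request:
{"name": "jog_arm", "arguments": {
  "increments": [
    {"fingers":0,"x":0,"y":0,"z":0.001,"ax":0,"ay":0,"az":0},
    {"fingers":0,"x":0,"y":0,"z":0.001,"ax":0,"ay":0,"az":0}
  ]
}}

```text
clock: 9.75
position: [600.7, 400.8, -17.0]
ee_rot: [[-0.814, -0.58, -0.0], [-0.58, 0.814, 0.0], [0.0, 0.0, -1.0]]
wrist_force: [-0.8, 0.3, 0.7]
width: 0.008
gripper_force: 0.0
```

Request:
{"name": "jog_arm", "arguments": {
  "increments": [
    {"fingers":0,"x":0,"y":0,"z":0.001,"ax":0,"ay":0,"az":0},
    {"fingers":0,"x":0,"y":0,"z":0.001,"ax":0,"ay":0,"az":0}
  ]
}}

```text
clock: 10.0
position: [600.7, 400.9, -17.0]
ee_rot: [[-0.814, -0.58, 0.0], [-0.58, 0.814, 0.0], [-0.0, 0.0, -1.0]]
wrist_force: [-1.6, -1.1, 5.2]
width: 0.006
gripper_force: 2.6
```

Contact at reported z = -17.0, so fingertip height = reported z + 17, a 36 mm offset. x and y agree with the picture. I'll raise, park and re-measure the bear.

Request:
{"name": "jog_arm", "arguments": {
  "increments": [
    {"fingers":0,"x":0,"y":0,"z":-0.06,"ax":0,"ay":0,"az":0},
    {"fingers":1,"x":0,"y":0,"z":-0.12,"ax":0,"ay":0,"az":0},
    {"fingers":1,"x":-0.06,"y":0.03,"z":-0.15,"ax":0,"ay":0,"az":0},
    {"fingers":1,"x":-0.096,"y":0.045,"z":-0.15,"ax":0,"ay":0,"az":0},
    {"fingers":1,"x":-0.096,"y":0.045,"z":-0.15,"ax":0,"ay":0,"az":0}
  ]
}}

```text
clock: 10.62
position: [652.3, 497.2, 131.2]
ee_rot: [[-0.812, -0.583, -0.0], [-0.583, 0.812, 0.003], [-0.001, 0.002, -1.0]]
wrist_force: [0.0, 0.0, -1.0]
width: 0.374
gripper_force: 0.0
```

```bash
cat > meas.py <<'E'
from h import *
def mask(c,p,lo,hi,r=22):
    h=cv2.cvtColor(c["pixels"],cv2.COLOR_BGR2HSV); m=cv2.inRange(h,np.array(lo),np.array(hi)); k=np.zeros_like(m)
    k[int(p[1])-r:int(p[1])+r,int(p[0])-r:int(p[0])+r]=1; m=m*k
    n,l,st,ce=cv2.connectedComponentsWithStats(m); i=1+np.argmax(st[1:,4]); return (l==i).astype(np.uint8),ce[i],st[i]
def tri(t,s,p,q):
    (o1,d1),(o2,d2)=ray(t,*p),ray(s,*q); x=np.linalg.lstsq(np.c_[d1,-d2],o2-o1,rcond=None)[0]
    a=o1+d1*x[0];b=o2+d2*x[1]; return (a+b)/2,np.linalg.norm(a-b)
HS={"bear":((0,40,0),(20,255,85)),"pig":((0,140,50),(13,255,255)),"duck":((17,125,60),(26,255,255)),"beak":((0,150,120),(12,255,255)),"block":((0,0,140),(40,80,255))}
def meas(name,p,q,r=22):
    t=imaging.read_camera("top"); s=imaging.read_camera("side"); m,c,st=mask(t,p,*HS[name],r); n,d,su=mask(s,q,*HS[name],r)
    P,e=tri(t,s,c,d); rc=cv2.minAreaRect(cv2.findContours(m,0,1)[0][0]); print(name,c,st[2:],d,su[2:],P,"gap %.1f"%e,rc); return t,s,m,n,P
E
python3 - <<'E'
from meas import *
t,s,m,n,P=meas("bear",(148,247),(252,129))
ys,xs=np.where(m); cv,V=np.linalg.eigh(np.cov(np.c_[xs,ys].T)); print(V[:,1],cv)
f=lambda u,v,z:onz(t,(130+u/10,223+v/10),z)
for a in((30,240),(130,140),(150,345),(250,215)): print(f(*a,45))
print("feet",f(350,268,5),f(225,165,5),"old feet",f(365,255,5),f(265,130,5))
E
python3 go.py 525 415 60 -43
```

```text
bear [148.43  248.579] [ 33  26 516] [249.182 129.287] [ 14  18 209] [524.16  414.757  21.722] gap 0.8 ((148.62196350097656, 248.5975799560547), (28.267452239990234, 20.77111053466797), 38.65980529785156)
[-0.889 -0.457] [29.907 60.575]
[527.801 441.497  45.   ]
[551.098 419.32   45.   ]
[502.506 411.865  45.   ]
[532.695 389.997  45.   ]
feet [521.63 380.79   5.  ] [547.732 412.857   5.   ] old feet [524.763 377.251   5.   ] [556.255 403.433   5.   ]
t 10.72 at [652.173 492.775 130.706] yaw 125.5 w 0.461
shift m [0.149 0.011 0.071] turn [-0.003  0.     2.941] up100 [ 0.  -0.  -0.1]
```

Request:
{"name": "jog_arm", "arguments": {
  "increments": [
    {"fingers":1,"x":0.05,"y":0.003,"z":0.01,"ax":0,"ay":0,"az":-0.09},
    {"fingers":1,"x":0.1,"y":0.007,"z":0.03,"ax":0,"ay":0,"az":-0.178},
    {"fingers":1,"x":0.154,"y":0.01,"z":0.05,"ax":0,"ay":0,"az":-0.178},
    {"fingers":1,"x":0.154,"y":0.01,"z":0.05,"ax":0,"ay":0,"az":-0.178},
    {"fingers":1,"x":0.154,"y":0.01,"z":0.05,"ax":0,"ay":0,"az":-0.178},
    {"fingers":1,"x":0.154,"y":0.01,"z":0.05,"ax":0,"ay":0,"az":-0.178},
    {"fingers":1,"x":0.154,"y":0.01,"z":0.05,"ax":0,"ay":0,"az":-0.178},
    {"fingers":1,"x":0.154,"y":0.01,"z":0.05,"ax":0,"ay":0,"az":-0.178}
  ]
}}

```text
clock: 11.72
position: [522.1, 412.3, 82.1]
ee_rot: [[-0.699, -0.715, 0.0], [-0.715, 0.699, 0.001], [-0.001, 0.0, -1.0]]
wrist_force: [-0.5, 0.4, 0.0]
width: 1.0
gripper_force: 0.0
```

```bash
python3 go.py 521 412 0 135.7
```

```text
t 11.72 at [522.115 412.315  82.13 ] yaw 135.7 w 1.000
shift m [0.001 0.001 0.082] turn [ 0.     0.001 -0.001] up100 [-0.   0.  -0.1]
```

Request:
{"name": "jog_arm", "arguments": {
  "increments": [
    {"fingers":1,"x":0.001,"y":0,"z":0.025,"ax":0,"ay":0,"az":0},
    {"fingers":1,"x":0.001,"y":0,"z":0.05,"ax":0,"ay":0,"az":0},
    {"fingers":1,"x":0.001,"y":0,"z":0.07,"ax":0,"ay":0,"az":0},
    {"fingers":1,"x":0.001,"y":0,"z":0.081,"ax":0,"ay":0,"az":0},
    {"fingers":0.9,"x":0.001,"y":0,"z":0.081,"ax":0,"ay":0,"az":0},
    {"fingers":0.3,"x":0.001,"y":0,"z":0.081,"ax":0,"ay":0,"az":0},
    {"fingers":0.3,"x":0.001,"y":0,"z":0.081,"ax":0,"ay":0,"az":0},
    {"fingers":0.3,"x":0.001,"y":0,"z":0.081,"ax":0,"ay":0,"az":0},
    {"fingers":0.3,"x":0.001,"y":0,"z":0.081,"ax":0,"ay":0,"az":0},
    {"fingers":0.3,"x":0.001,"y":0,"z":0.081,"ax":0,"ay":0,"az":0},
    {"fingers":0.3,"x":0.001,"y":0,"z":0.081,"ax":0,"ay":0,"az":0},
    {"fingers":0.3,"x":0.001,"y":0,"z":0.081,"ax":0,"ay":0,"az":0}
  ],
  "force": 12
}}

```text
clock: 13.22
position: [520.9, 411.4, 1.3]
ee_rot: [[-0.699, -0.715, 0.0], [-0.715, 0.699, 0.0], [-0.0, 0.0, -1.0]]
wrist_force: [-1.1, 0.7, 3.1]
width: 0.475
gripper_force: 11.5
```

```bash
python3 -c "
from meas import *
s=status.get_state();print(s['clock'],s['position'],s['width'],s['gripper_force'])"; python3 go.py 513.2 84.9 15 25
```

```text
13.225 [520.881 411.386   1.277] 0.47493132190814336 11.505418343731435
t 13.22 at [520.881 411.386   1.277] yaw 135.7 w 0.475
shift m [ 0.239 -0.223 -0.014] turn [0.    0.    1.932] up100 [-0.   0.  -0.1]
```

The bear is gripped at 41 mm. I'll lift it and carry it over the nose disc.

Request:
{"name": "jog_arm", "arguments": {
  "increments": [
    {"fingers":0.3,"x":0,"y":0,"z":-0.03,"ax":0,"ay":0,"az":0},
    {"fingers":0.3,"x":0,"y":0,"z":-0.07,"ax":0,"ay":0,"az":0},
    {"fingers":0.3,"x":0.015,"y":-0.014,"z":-0.1,"ax":0,"ay":0,"az":0.16},
    {"fingers":0.3,"x":0.04,"y":-0.037,"z":-0.1,"ax":0,"ay":0,"az":0.34},
    {"fingers":0.3,"x":0.067,"y":-0.062,"z":-0.1,"ax":0,"ay":0,"az":0.52},
    {"fingers":0.3,"x":0.095,"y":-0.088,"z":-0.1,"ax":0,"ay":0,"az":0.7},
    {"fingers":0.3,"x":0.122,"y":-0.113,"z":-0.1,"ax":0,"ay":0,"az":0.88},
    {"fingers":0.3,"x":0.15,"y":-0.14,"z":-0.1,"ax":0,"ay":0,"az":1.06},
    {"fingers":0.3,"x":0.178,"y":-0.166,"z":-0.1,"ax":0,"ay":0,"az":1.24},
    {"fingers":0.3,"x":0.2,"y":-0.187,"z":-0.1,"ax":0,"ay":0,"az":1.42},
    {"fingers":0.3,"x":0.222,"y":-0.207,"z":-0.1,"ax":0,"ay":0,"az":1.6},
    {"fingers":0.3,"x":0.239,"y":-0.223,"z":-0.1,"ax":0,"ay":0,"az":1.78}
  ]
}}

```text
clock: 14.72
position: [513.0, 82.8, 100.8]
ee_rot: [[-0.549, 0.836, -0.0], [0.836, 0.549, -0.0], [-0.0, -0.001, -1.0]]
wrist_force: [0.5, 0.1, -1.2]
width: 0.476
gripper_force: 11.5
```

Request:
{"name": "jog_arm", "arguments": {
  "increments": [
    {"fingers":0.3,"x":0,"y":0,"z":0,"ax":0,"ay":0,"az":0.152},
    {"fingers":0.3,"x":0,"y":0,"z":0,"ax":0,"ay":0,"az":0.152},
    {"fingers":0.3,"x":0,"y":0,"z":0,"ax":0,"ay":0,"az":0.152}
  ]
}}

```text
clock: 15.1
position: [513.3, 84.9, 100.9]
ee_rot: [[-0.425, 0.905, -0.0], [0.905, 0.425, 0.0], [0.0, -0.0, -1.0]]
wrist_force: [-0.3, 0.4, -0.6]
width: 0.474
gripper_force: 11.5
```

```bash
python3 go.py 513.2 84.9 15 25; python3 - <<'E'
from meas import *
st=status.get_state(); t=imaging.read_camera("top");s=imaging.read_camera("side"); p=st["position"]; print(st["gripper_force"])
q=p+[0,0,20]
a,b=pix(t,q),pix(s,q);print(a,b); 
try: meas("bear",a,b,16)
except Exception as e: print(e)
im=[]
for c,u in((t,a),(s,b)): im.append(crops(c,[u],20,20))
m=np.clip(np.hstack(im)/255.*1.8,0,1)**.6; cv2.imwrite("pics/held.png",(m*255).astype(np.uint8))
E
```

```text
t 15.10 at [513.256  84.887 100.86 ] yaw 25.2 w 0.474
shift m [ 0.    -0.     0.086] turn [-0.    -0.     0.003] up100 [ 0.  -0.  -0.1]
11.523515107983258
[280.841 248.724] [269.163 171.447]
bear [295. 252.] [1 3 3] [269.691 169.435] [ 30  30 405] [506.35   51.709 161.914] gap 4.8 ((295.0, 252.0), (2.0, 0.0), -90.0)
```

Request:
{"name": "jog_arm", "arguments": {
  "increments": [
    {"fingers":0.3,"x":0,"y":0,"z":0.03,"ax":0,"ay":0,"az":0},
    {"fingers":0.3,"x":0,"y":0,"z":0.06,"ax":0,"ay":0,"az":0},
    {"fingers":0.3,"x":0,"y":0,"z":0.078,"ax":0,"ay":0,"az":0},
    {"fingers":0.3,"x":0,"y":0,"z":0.085,"ax":0,"ay":0,"az":0},
    {"fingers":0.3,"x":0,"y":0,"z":0.085,"ax":0,"ay":0,"az":0},
    {"fingers":0.3,"x":0,"y":0,"z":0.085,"ax":0,"ay":0,"az":0}
  ]
}}

```text
clock: 16.05
position: [514.1, 84.6, 16.8]
ee_rot: [[-0.422, 0.906, 0.002], [0.906, 0.422, 0.001], [-0.0, 0.002, -1.0]]
wrist_force: [0.2, 0.1, 0.5]
width: 0.47
gripper_force: 11.5
```

Request:
{"name": "jog_arm", "arguments": {
  "increments": [
    {"fingers":0.3,"x":0,"y":0,"z":0.001,"ax":0,"ay":0,"az":0},
    {"fingers":0.3,"x":0,"y":0,"z":0.002,"ax":0,"ay":0,"az":0},
    {"fingers":0.3,"x":0,"y":0,"z":0.002,"ax":0,"ay":0,"az":0}
  ]
}}

```text
clock: 16.42
position: [513.4, 84.5, 14.1]
ee_rot: [[-0.422, 0.906, 0.0], [0.906, 0.422, 0.0], [0.0, 0.0, -1.0]]
wrist_force: [-0.5, -0.3, -1.9]
width: 0.474
gripper_force: 11.5
```

Request:
{"name": "jog_arm", "arguments": {
  "increments": [
    {"fingers":0.3,"x":0,"y":0,"z":0.001,"ax":0,"ay":0,"az":0},
    {"fingers":0.3,"x":0,"y":0,"z":0.001,"ax":0,"ay":0,"az":0}
  ]
}}

```text
clock: 16.68
position: [513.5, 84.5, 13.2]
ee_rot: [[-0.422, 0.906, 0.0], [0.906, 0.422, 0.0], [0.0, 0.0, -1.0]]
wrist_force: [-0.8, -0.6, 2.2]
width: 0.472
gripper_force: 11.5
```

Request:
{"name": "jog_arm", "arguments": {
  "increments": [
    {"fingers":0.3,"x":0,"y":0,"z":0.0005,"ax":0,"ay":0,"az":0},
    {"fingers":0.3,"x":0,"y":0,"z":0.0005,"ax":0,"ay":0,"az":0}
  ]
}}

```text
clock: 16.92
position: [513.5, 84.5, 13.2]
ee_rot: [[-0.422, 0.906, 0.0], [0.906, 0.422, 0.0], [0.0, 0.0, -1.0]]
wrist_force: [-1.8, 0.1, 6.7]
width: 0.475
gripper_force: 11.5
```

The bear is on the disc, with the contact height as predicted. I'll release, rise, and head for the pig.

Request:
{"name": "jog_arm", "arguments": {
  "increments": [
    {"fingers":0.6,"x":0,"y":0,"z":-0.0005,"ax":0,"ay":0,"az":0},
    {"fingers":0.8,"x":0,"y":0,"z":-0.0005,"ax":0,"ay":0,"az":0},
    {"fingers":0.9,"x":0,"y":0,"z":-0.0005,"ax":0,"ay":0,"az":0},
    {"fingers":1,"x":0,"y":0,"z":-0.0005,"ax":0,"ay":0,"az":0},
    {"fingers":1,"x":0,"y":0,"z":-0.02,"ax":0,"ay":0,"az":0},
    {"fingers":1,"x":0,"y":0,"z":-0.06,"ax":0,"ay":0,"az":0},
    {"fingers":1,"x":0,"y":0,"z":-0.1,"ax":0,"ay":0,"az":0},
    {"fingers":1,"x":0,"y":0,"z":-0.1,"ax":0,"ay":0,"az":0}
  ]
}}

```text
clock: 17.92
position: [515.8, 84.9, 115.4]
ee_rot: [[-0.422, 0.906, 0.006], [0.907, 0.422, 0.002], [-0.001, 0.007, -1.0]]
wrist_force: [-0.1, -1.1, -0.4]
width: 1.001
gripper_force: 0.0
```

```bash
python3 go.py 627 257.5 80 21.5
```

```text
t 17.93 at [515.787  84.854 115.414] yaw 25.0 w 1.001
shift m [0.11  0.173 0.037] turn [0.007 0.001 0.061] up100 [-0.     0.001 -0.1  ]
```

Request:
{"name": "jog_arm", "arguments": {
  "increments": [
    {"fingers":1,"x":0.03,"y":0.05,"z":0,"ax":0,"ay":0,"az":0.06},
    {"fingers":1,"x":0.06,"y":0.1,"z":0,"ax":0,"ay":0,"az":0.06},
    {"fingers":1,"x":0.09,"y":0.145,"z":0,"ax":0,"ay":0,"az":0.06},
    {"fingers":1,"x":0.109,"y":0.176,"z":0.02,"ax":0,"ay":0,"az":0.06},
    {"fingers":1,"x":0.109,"y":0.176,"z":0.033,"ax":0,"ay":0,"az":0.06},
    {"fingers":1,"x":0.109,"y":0.176,"z":0.033,"ax":0,"ay":0,"az":0.06}
  ]
}}

```text
clock: 18.68
position: [625.1, 255.8, 76.9]
ee_rot: [[-0.366, 0.93, -0.005], [0.93, 0.366, -0.003], [-0.001, -0.005, -1.0]]
wrist_force: [0.2, -1.2, -0.1]
width: 1.001
gripper_force: 0.0
```

```bash
python3 go.py 627 257.5 -4 21.5; python3 - <<'E'
from meas import *
t=imaging.read_camera("top"); s=imaging.read_camera("side"); c0=(t,s)
q=[513.2,84.9,40]; a,b=pix(t,q),pix(s,q)
t,s,m,n,P=meas("bear",a,b,18)
im=[]
for c in(t,s):
    u=pix(c,[513.2,84.9,25]); k=cv2.resize(c["pixels"][int(u[1])-20:int(u[1])+20,int(u[0])-20:int(u[0])+20],(400,400),interpolation=cv2.INTER_CUBIC)
    k=(np.clip(k/255.*1.7,0,1)**.6*255).astype(np.uint8)
    a=np.radians(114.9); 
    ring=np.array([(pix(c,[513.2+28*np.cos(w),84.9+28*np.sin(w),12])-u.astype(int)+20)*10 for w in np.linspace(0,6.28,40)],int); cv2.polylines(k,[ring],True,(0,255,0),1)
    H=np.array([np.cos(a),np.sin(a)]);L=np.array([-H[1],H[0]])
    for x,y in((-28,20),(-28,-20),(42,0),(0,20),(0,-20)):
        p=np.array([513.2,84.9])+x*H+y*L; cv2.circle(k,tuple(int(v) for v in (pix(c,[*p,57])-u.astype(int)+20)*10),4,(0,0,255),1)
    im.append(k)
cv2.imwrite("pics/bearon.png",np.hstack(im))
E
```

```text
t 18.68 at [625.071 255.79   76.881] yaw 21.5 w 1.001
shift m [0.001 0.003 0.081] turn [-0.005  0.001 -0.   ] up100 [-0.    -0.001 -0.1  ]
bear [284.934 246.176] [ 34  29 636] [274.546 194.928] [ 26  28 469] [522.834  83.278  15.612] gap 2.6 ((286.9000549316406, 245.30001831054688), (24.59674644470215, 35.32987594604492), 63.43495178222656)
```

View pics/bearon.png

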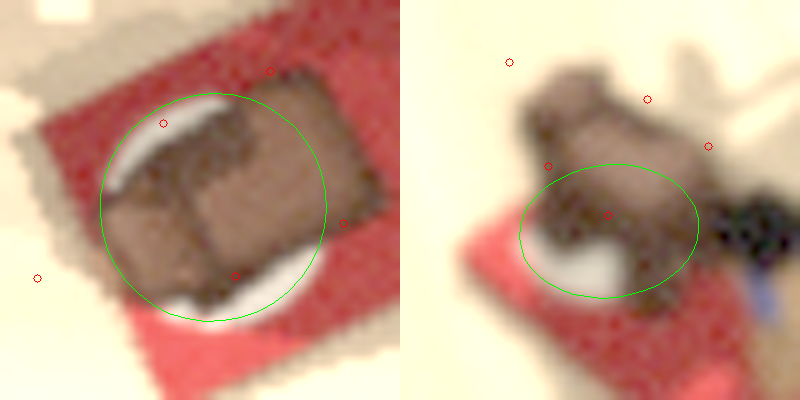

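The bear stands on the nose disc but is back toward the dog. Its rump corners are at crop (305,68) and (385,205) against the expected (270,72) and (344,223), which is about 9 mm too close to the dog along the board. I'll go back and shift it 9 mm outward.

Request:
{"name": "jog_arm", "arguments": {
  "increments": [
    {"fingers":1,"x":-0.03,"y":-0.042,"z":-0.03,"ax":0,"ay":0,"az":-0.06},
    {"fingers":1,"x":-0.06,"y":-0.085,"z":-0.033,"ax":0,"ay":0,"az":-0.06},
    {"fingers":1,"x":-0.09,"y":-0.13,"z":-0.033,"ax":0,"ay":0,"az":-0.06},
    {"fingers":1,"x":-0.119,"y":-0.169,"z":-0.033,"ax":0,"ay":0,"az":-0.06},
    {"fingers":1,"x":-0.119,"y":-0.169,"z":-0.033,"ax":0,"ay":0,"az":-0.06},
    {"fingers":1,"x":-0.119,"y":-0.169,"z":-0.033,"ax":0,"ay":0,"az":-0.06},
    {"fingers":1,"x":-0.119,"y":-0.169,"z":-0.01,"ax":0,"ay":0,"az":-0.06},
    {"fingers":1,"x":-0.119,"y":-0.169,"z":0.02,"ax":0,"ay":0,"az":-0.06},
    {"fingers":1,"x":-0.119,"y":-0.169,"z":0.05,"ax":0,"ay":0,"az":-0.06},
    {"fingers":1,"x":-0.119,"y":-0.169,"z":0.066,"ax":0,"ay":0,"az":-0.06},
    {"fingers":1,"x":-0.119,"y":-0.169,"z":0.066,"ax":0,"ay":0,"az":-0.06}
  ]
}}

```text
clock: 20.25
position: [513.2, 85.4, 12.7]
ee_rot: [[-0.423, 0.906, -0.002], [0.906, 0.423, -0.0], [0.0, -0.002, -1.0]]
wrist_force: [-0.3, 0.9, 0.8]
width: 1.001
gripper_force: 0.0
```

```bash
python3 go.py 513.5 84.5 14 25; python3 - <<'E'
from meas import *
f=cv2.imread("pics/bearon.png")
t=imaging.read_camera("top"); u=pix(t,[513.2,84.9,25]).astype(int)-20
H=np.array([np.cos(np.radians(114.9)),np.sin(np.radians(114.9))]);L=np.array([-H[1],H[0]])
for z in(50,60):
  for n,q in(("rl",(305,68)),("rr",(385,205)),("front",(118,245))):
    d=onz(t,u+np.array(q)/10,z)[:2]-[513.2,84.9]; print(z,n,d@H,d@L)
E
```

```text
t 20.25 at [513.237  85.375  12.747] yaw 25.0 w 1.001
shift m [-0.001 -0.    -0.001] turn [-0.002 -0.     0.001] up100 [ 0.  -0.  -0.1]
50 rl -35.558359600726554 -17.738011326947166
50 rr -38.68293432823207 20.043311860953455
50 front 22.3224818111193 0.7127316323658909
60 rl -35.657341054994184 -16.857040110487752
60 rr -38.74806979724065 20.51502862866169
60 front 21.596524119745155 1.393840906423023
```

```bash
python3 - <<'E'
from meas import *
f=cv2.imread("pics/bearon.png")
t=imaging.read_camera("top"); u=pix(t,[513.2,84.9,25]).astype(int)-20
H=np.array([np.cos(np.radians(114.9)),np.sin(np.radians(114.9))]);L=np.array([-H[1],H[0]])
for y in(-6,1,8):
  print("lat",y)
  for x in list(range(-46,-30,3))+list(range(8,50,3)):
    p=((pix(t,[*(np.array([513.2,84.9])+x*H+y*L),45])-u)*10).astype(int); print(x,f[p[1],p[0]] if 0<=p[0]<400 else None,end=" ")
  print()
E
```

```text
lat -6
-46 [ 76  80 188] -43 [ 80  82 188] -40 [ 80  87 176] -37 [ 61  84 125] -34 [ 71  97 133] -31 [ 87 106 145] 8 [ 66  84 115] 11 [ 56  87 118] 14 [ 78  99 133] 17 [102 123 160] 20 [117 139 173] 23 [ 91 115 148] 26 [ 80  95 150] 29 [117 138 177] 32 [155 185 208] 35 [170 199 225] 38 [203 240 255] 41 [223 255 255] 44 [225 255 255] 47 [224 255 255] 
lat 1
-46 [ 82  84 188] -43 [ 73  80 186] -40 [ 66  76 155] -37 [ 64  89 127] -34 [ 76  97 136] -31 [ 89 110 148] 8 [ 73  95 136] 11 [ 93 111 151] 14 [ 99 122 160] 17 [104 127 164] 20 [111 133 168] 23 [ 93 111 150] 26 [106 131 168] 29 [131 161 199] 32 [155 183 208] 35 [197 234 255] 38 [221 255 255] 41 [219 255 255] 44 [219 255 255] 47 [218 255 255] 
lat 8
-46 [ 80  89 191] -43 [ 80  82 190] -40 [ 76  82 154] -37 [ 71  91 127] -34 [ 89 104 139] -31 [ 89 113 148] 8 [ 80 102 138] 11 [ 95 117 151] 14 [ 95 120 155] 17 [102 122 161] 20 [ 99 123 158] 23 [ 84 106 142] 26 [106 135 172] 29 [130 160 195] 32 [196 230 255] 35 [217 255 255] 38 [216 255 255] 41 [218 255 255] 44 [219 255 255] 47 [220 255 255]
```

The axis profile runs from rump -39 to lighter muzzle tip +32, a 71 mm length as it should be. So the bear is 10.5 mm short of centre, and I'll shift it by that.

Request:
{"name": "jog_arm", "arguments": {
  "increments": [
    {"fingers":0.7,"x":0,"y":0,"z":0,"ax":0,"ay":0,"az":0},
    {"fingers":0.5,"x":0,"y":0,"z":0,"ax":0,"ay":0,"az":0},
    {"fingers":0.3,"x":0,"y":0,"z":0,"ax":0,"ay":0,"az":0},
    {"fingers":0.3,"x":0,"y":0,"z":0,"ax":0,"ay":0,"az":0},
    {"fingers":0.3,"x":0,"y":0,"z":0,"ax":0,"ay":0,"az":0},
    {"fingers":0.3,"x":0,"y":0,"z":0,"ax":0,"ay":0,"az":0},
    {"fingers":0.3,"x":0,"y":0,"z":0,"ax":0,"ay":0,"az":0},
    {"fingers":0.3,"x":0,"y":0,"z":-0.004,"ax":0,"ay":0,"az":0},
    {"fingers":0.3,"x":0.005,"y":0,"z":-0.008,"ax":0,"ay":0,"az":0},
    {"fingers":0.3,"x":0.0105,"y":0,"z":-0.008,"ax":0,"ay":0,"az":0},
    {"fingers":0.3,"x":0.0105,"y":0,"z":-0.008,"ax":0,"ay":0,"az":0},
    {"fingers":0.3,"x":0.0105,"y":0,"z":-0.004,"ax":0,"ay":0,"az":0}
  ]
}}

```text
clock: 21.85
position: [509.2, 94.5, 17.6]
ee_rot: [[-0.423, 0.906, 0.001], [0.906, 0.423, 0.0], [-0.0, 0.001, -1.0]]
wrist_force: [0.3, 0.8, -1.7]
width: 0.473
gripper_force: 11.6
```

Request:
{"name": "jog_arm", "arguments": {
  "increments": [
    {"fingers":0.3,"x":0,"y":0,"z":0.002,"ax":0,"ay":0,"az":0},
    {"fingers":0.3,"x":0,"y":0,"z":0.004,"ax":0,"ay":0,"az":0},
    {"fingers":0.3,"x":0,"y":0,"z":0.004,"ax":0,"ay":0,"az":0},
    {"fingers":0.3,"x":0,"y":0,"z":0.004,"ax":0,"ay":0,"az":0}
  ]
}}

```text
clock: 22.35
position: [509.1, 94.2, 13.5]
ee_rot: [[-0.422, 0.907, 0.0], [0.907, 0.422, -0.0], [-0.0, 0.0, -1.0]]
wrist_force: [-0.6, -1.7, -0.7]
width: 0.475
gripper_force: 11.6
```

Request:
{"name": "jog_arm", "arguments": {
  "increments": [
    {"fingers":0.6,"x":0,"y":0,"z":0,"ax":0,"ay":0,"az":0},
    {"fingers":0.8,"x":0,"y":0,"z":0,"ax":0,"ay":0,"az":0},
    {"fingers":0.9,"x":0,"y":0,"z":0,"ax":0,"ay":0,"az":0},
    {"fingers":1,"x":0,"y":0,"z":0,"ax":0,"ay":0,"az":0},
    {"fingers":1,"x":0,"y":0,"z":-0.02,"ax":0,"ay":0,"az":0},
    {"fingers":1,"x":0,"y":0,"z":-0.06,"ax":0,"ay":0,"az":0},
    {"fingers":1,"x":0,"y":0,"z":-0.1,"ax":0,"ay":0,"az":0},
    {"fingers":1,"x":0,"y":0,"z":-0.1,"ax":0,"ay":0,"az":0}
  ]
}}

```text
clock: 23.35
position: [511.4, 94.8, 116.5]
ee_rot: [[-0.422, 0.906, 0.007], [0.906, 0.422, 0.002], [-0.001, 0.007, -1.0]]
wrist_force: [0.5, 1.2, 0.2]
width: 0.998
gripper_force: 0.0
```

```bash
cat >> meas.py <<'E'
def prof(c,o,hd,lats,xs,z):
    H=np.array([np.cos(np.radians(hd)),np.sin(np.radians(hd))]);L=np.array([-H[1],H[0]]); hs=cv2.cvtColor(cv2.resize(c["pixels"],None,fx=4,fy=4,interpolation=cv2.INTER_LINEAR),cv2.COLOR_BGR2HSV)
    for y in lats:
        print("lat",y,end=": ")
        for x in xs:
            p=pix(c,[*(np.array(o)+x*H+y*L),z])*4+1.5; a=hs[int(p[1]),int(p[0])]; print(f"{x}:{a[0]},{a[1]},{a[2]}",end="  ")
        print()
E
python3 - <<'E'
from meas import *
t=imaging.read_camera("top")
prof(t,(627,257.5),-68.5,(-4,0,4),list(range(-45,-20,3))+list(range(20,54,3)),30)
print("across")
prof(t,(627,257.5),-68.5+90,(-20,0,15),list(range(-30,31,3)),38)
E
python3 go.py 627 257.5 80 21.5
```

```text
lat -4: -45:16,93,176  -42:17,92,174  -39:17,92,172  -36:17,96,168  -33:16,97,158  -30:15,103,139  -27:10,134,110  -24:7,167,110  -21:7,164,118  20:8,142,117  23:8,133,132  26:7,145,121  29:7,175,92  32:7,177,82  35:8,155,79  38:8,132,93  41:11,122,100  44:16,94,154  47:17,94,171  50:17,92,171  53:17,93,172  
lat 0: -45:17,94,168  -42:17,95,164  -39:16,96,160  -36:12,116,138  -33:9,139,101  -30:10,136,94  -27:8,156,103  -24:7,167,113  -21:7,169,118  20:7,167,99  23:7,159,117  26:7,162,118  29:8,172,104  32:7,167,93  35:7,141,110  38:8,131,136  41:10,122,121  44:16,95,156  47:16,92,175  50:16,92,178  53:16,92,177  
lat 4: -45:16,95,159  -42:16,95,158  -39:15,99,152  -36:9,142,131  -33:9,143,118  -30:11,124,127  -27:8,151,118  -24:7,166,118  -21:7,158,124  20:6,169,98  23:7,160,118  26:7,169,116  29:7,170,105  32:7,162,88  35:8,136,122  38:8,130,151  41:11,117,133  44:15,98,149  47:16,94,176  50:16,94,176  53:17,94,176  
across
lat -20: -30:17,91,101  -27:15,99,93  -24:9,147,64  -21:8,171,61  -18:8,160,62  -15:8,152,79  -12:7,140,109  -9:8,141,116  -6:8,150,107  -3:7,163,100  0:7,171,9
[... 178 characters left out ...]
4:15,97,100  -21:10,135,68  -18:8,170,60  -15:6,169,74  -12:7,170,90  -9:7,170,105  -6:7,162,113  -3:7,163,117  0:7,171,118  3:7,162,121  6:7,164,123  9:7,163,125  12:8,173,118  15:7,162,115  18:14,110,137  21:16,93,154  24:17,94,154  27:16,95,153  30:16,93,156  
lat 15: -30:17,93,167  -27:14,109,105  -24:8,149,101  -21:7,169,68  -18:7,180,58  -15:7,173,75  -12:8,172,89  -9:7,164,106  -6:7,162,118  -3:7,160,124  0:7,159,128  3:7,155,133  6:7,152,136  9:7,156,136  12:7,165,128  15:8,161,122  18:14,108,142  21:17,94,152  24:17,93,153  27:17,94,154  30:17,92,155  
t 23.40 at [509.797  94.651 114.693] yaw 25.0 w 0.997
shift m [0.098 0.175 0.035] turn [ 0.003 -0.     0.061] up100 [ 0.   0.  -0.1]
```

The pig's axis profile gives tail -37 and snout +42, so its origin is about (626.3, 259.4). I'll move over it and grip.

Request:
{"name": "jog_arm", "arguments": {
  "increments": [
    {"fingers":1,"x":0.03,"y":0.05,"z":0,"ax":0,"ay":0,"az":0.061},
    {"fingers":1,"x":0.06,"y":0.1,"z":0,"ax":0,"ay":0,"az":0.061},
    {"fingers":1,"x":0.085,"y":0.145,"z":0.02,"ax":0,"ay":0,"az":0.061},
    {"fingers":1,"x":0.1,"y":0.176,"z":0.034,"ax":0,"ay":0,"az":0.061},
    {"fingers":1,"x":0.1,"y":0.176,"z":0.034,"ax":0,"ay":0,"az":0.061},
    {"fingers":1,"x":0.1,"y":0.176,"z":0.034,"ax":0,"ay":0,"az":0.061},
    {"fingers":1,"x":0.1,"y":0.176,"z":0.034,"ax":0,"ay":0,"az":0.061},
    {"fingers":1,"x":0.1,"y":0.176,"z":0.034,"ax":0,"ay":0,"az":0.061}
  ]
}}

```text
clock: 24.4
position: [626.3, 258.3, 80.2]
ee_rot: [[-0.365, 0.931, 0.0], [0.931, 0.365, 0.0], [0.0, 0.001, -1.0]]
wrist_force: [0.4, -0.2, 0.2]
width: 1.003
gripper_force: 0.0
```

```bash
python3 go.py 626.3 259.4 -3 21.5; python3 - <<'E'
from meas import *
t=imaging.read_camera("top")
prof(t,(513.2,84.9),114.9,(-6,1,8),list(range(-46,-18,3))+list(range(20,54,3)),45)
E
```

```text
t 24.40 at [626.289 258.306  80.196] yaw 21.4 w 1.003
shift m [0.001 0.    0.083] turn [ 0.001 -0.    -0.002] up100 [ 0.   0.  -0.1]
lat -6: -46:1,193,91  -43:0,196,91  -40:0,196,91  -37:0,196,91  -34:0,188,92  -31:0,190,86  -28:5,181,55  -25:10,161,46  -22:10,161,54  -19:9,146,61  20:9,146,47  23:10,145,58  26:11,137,65  29:9,123,77  32:11,128,78  35:10,129,69  38:15,98,101  41:16,93,153  44:16,91,187  47:17,91,188  50:17,94,184  53:17,93,184  
lat 1: -46:1,193,91  -43:0,195,90  -40:1,194,92  -37:1,197,92  -34:2,202,91  -31:1,202,87  -28:4,175,54  -25:9,143,50  -22:10,150,56  -19:9,154,63  20:11,157,60  23:10,145,65  26:10,135,68  29:9,129,75  32:10,137,69  35:10,146,61  38:11,132,91  41:14,113,124  44:16,93,173  47:17,92,181  50:17,92,182  53:16,93,184  
lat 8: -46:0,197,92  -43:2,203,89  -40:1,193,91  -37:0,196,91  -34:1,193,91  -31:2,195,72  -28:6,180,44  -25:10,156,49  -22:9,141,58  -19:10,140,62  20:9,144,55  23:9,149,60  26:9,131,68  29:10,133,69  32:10,133,65  35:11,128,68  38:12,129,91  41:14,110,116  44:17,94,177  47:17,93,187  50:17,93,191  53:17,91,193
```

The bear now runs from -28.5 to +42 on its disc axis, so it is centred. Next I grip the pig.

Request:
{"name": "jog_arm", "arguments": {
  "increments": [
    {"fingers":1,"x":0.001,"y":0,"z":0.03,"ax":0,"ay":0,"az":0},
    {"fingers":1,"x":0.001,"y":0,"z":0.055,"ax":0,"ay":0,"az":0},
    {"fingers":1,"x":0.001,"y":0,"z":0.075,"ax":0,"ay":0,"az":0},
    {"fingers":1,"x":0.001,"y":0,"z":0.083,"ax":0,"ay":0,"az":0},
    {"fingers":0.9,"x":0.001,"y":0,"z":0.083,"ax":0,"ay":0,"az":0},
    {"fingers":0.3,"x":0.001,"y":0,"z":0.083,"ax":0,"ay":0,"az":0},
    {"fingers":0.3,"x":0.001,"y":0,"z":0.083,"ax":0,"ay":0,"az":0},
    {"fingers":0.3,"x":0.001,"y":0,"z":0.083,"ax":0,"ay":0,"az":0},
    {"fingers":0.3,"x":0.001,"y":0,"z":0.083,"ax":0,"ay":0,"az":0},
    {"fingers":0.3,"x":0.001,"y":0,"z":0.083,"ax":0,"ay":0,"az":0},
    {"fingers":0.3,"x":0.001,"y":0,"z":0.083,"ax":0,"ay":0,"az":0},
    {"fingers":0.3,"x":0.001,"y":0,"z":0.083,"ax":0,"ay":0,"az":0}
  ]
}}

```text
clock: 25.95
position: [626.0, 260.3, -3.3]
ee_rot: [[-0.366, 0.931, 0.0], [0.931, 0.366, 0.0], [0.0, 0.0, -1.0]]
wrist_force: [-0.3, -0.2, 1.6]
width: 0.439
gripper_force: 12.0
```

```bash
python3 go.py 601.5 -105.5 120 24.9
```

```text
t 25.95 at [626.018 260.274  -3.339] yaw 21.5 w 0.439
shift m [-0.331 -0.157 -0.123] turn [ 0.   -0.   -0.06] up100 [ 0.   0.  -0.1]
```

Request:
{"name": "jog_arm", "arguments": {
  "increments": [
    {"fingers":0.3,"x":0,"y":0,"z":-0.03,"ax":0,"ay":0,"az":0},
    {"fingers":0.3,"x":0,"y":0,"z":-0.075,"ax":0,"ay":0,"az":0},
    {"fingers":0.3,"x":-0.02,"y":-0.01,"z":-0.115,"ax":0,"ay":0,"az":-0.06},
    {"fingers":0.3,"x":-0.06,"y":-0.028,"z":-0.123,"ax":0,"ay":0,"az":-0.06},
    {"fingers":0.3,"x":-0.105,"y":-0.05,"z":-0.123,"ax":0,"ay":0,"az":-0.06},
    {"fingers":0.3,"x":-0.15,"y":-0.071,"z":-0.123,"ax":0,"ay":0,"az":-0.06},
    {"fingers":0.3,"x":-0.195,"y":-0.092,"z":-0.123,"ax":0,"ay":0,"az":-0.06},
    {"fingers":0.3,"x":-0.24,"y":-0.114,"z":-0.123,"ax":0,"ay":0,"az":-0.06},
    {"fingers":0.3,"x":-0.28,"y":-0.133,"z":-0.123,"ax":0,"ay":0,"az":-0.06},
    {"fingers":0.3,"x":-0.315,"y":-0.149,"z":-0.123,"ax":0,"ay":0,"az":-0.06},
    {"fingers":0.3,"x":-0.331,"y":-0.157,"z":-0.123,"ax":0,"ay":0,"az":-0.06},
    {"fingers":0.3,"x":-0.331,"y":-0.157,"z":-0.123,"ax":0,"ay":0,"az":-0.06}
  ]
}}

```text
clock: 27.45
position: [600.8, -106.0, 119.4]
ee_rot: [[-0.42, 0.908, -0.0], [0.908, 0.42, 0.0], [0.0, -0.0, -1.0]]
wrist_force: [-0.6, 0.3, 0.4]
width: 0.44
gripper_force: 12.0
```

```bash
python3 go.py 601.5 -105.5 10 24.9
```

```text
t 27.45 at [ 600.814 -105.982  119.401] yaw 24.8 w 0.440
shift m [0.    0.001 0.109] turn [-0.    -0.    -0.002] up100 [ 0.  -0.  -0.1]
```

Request:
{"name": "jog_arm", "arguments": {
  "increments": [
    {"fingers":0.3,"x":0,"y":0.001,"z":0.04,"ax":0,"ay":0,"az":0},
    {"fingers":0.3,"x":0,"y":0.001,"z":0.075,"ax":0,"ay":0,"az":0},
    {"fingers":0.3,"x":0,"y":0.001,"z":0.1,"ax":0,"ay":0,"az":0},
    {"fingers":0.3,"x":0,"y":0.001,"z":0.107,"ax":0,"ay":0,"az":0},
    {"fingers":0.3,"x":0,"y":0.001,"z":0.109,"ax":0,"ay":0,"az":0},
    {"fingers":0.3,"x":0,"y":0.001,"z":0.109,"ax":0,"ay":0,"az":0},
    {"fingers":0.3,"x":0,"y":0.001,"z":0.109,"ax":0,"ay":0,"az":0}
  ]
}}

```text
clock: 28.32
position: [602.8, -104.8, 11.5]
ee_rot: [[-0.422, 0.907, 0.002], [0.907, 0.422, 0.0], [-0.001, 0.002, -1.0]]
wrist_force: [-0.6, -0.4, -1.1]
width: 0.44
gripper_force: 12.0
```

Request:
{"name": "jog_arm", "arguments": {
  "increments": [
    {"fingers":0.3,"x":0,"y":0,"z":0.001,"ax":0,"ay":0,"az":0},
    {"fingers":0.3,"x":0,"y":0,"z":0.001,"ax":0,"ay":0,"az":0}
  ]
}}

```text
clock: 28.58
position: [602.0, -104.9, 9.7]
ee_rot: [[-0.421, 0.907, 0.0], [0.907, 0.421, 0.0], [0.0, 0.0, -1.0]]
wrist_force: [0.1, -0.2, -1.0]
width: 0.439
gripper_force: 12.0
```

Request:
{"name": "jog_arm", "arguments": {
  "increments": [
    {"fingers":0.3,"x":0,"y":0,"z":0.001,"ax":0,"ay":0,"az":0},
    {"fingers":0.3,"x":0,"y":0,"z":0.001,"ax":0,"ay":0,"az":0}
  ]
}}

```text
clock: 28.82
position: [602.1, -104.9, 8.6]
ee_rot: [[-0.421, 0.907, 0.0], [0.907, 0.421, 0.0], [-0.0, 0.0, -1.0]]
wrist_force: [-0.4, 0.7, 0.7]
width: 0.439
gripper_force: 12.0
```

Request:
{"name": "jog_arm", "arguments": {
  "increments": [
    {"fingers":0.6,"x":0,"y":0,"z":0,"ax":0,"ay":0,"az":0},
    {"fingers":0.8,"x":0,"y":0,"z":0,"ax":0,"ay":0,"az":0},
    {"fingers":0.9,"x":0,"y":0,"z":0,"ax":0,"ay":0,"az":0},
    {"fingers":1,"x":0,"y":0,"z":0,"ax":0,"ay":0,"az":0},
    {"fingers":1,"x":0,"y":0,"z":-0.02,"ax":0,"ay":0,"az":0},
    {"fingers":1,"x":0,"y":0,"z":-0.06,"ax":0,"ay":0,"az":0},
    {"fingers":1,"x":0,"y":0,"z":-0.09,"ax":0,"ay":0,"az":0},
    {"fingers":1,"x":-0.02,"y":-0.055,"z":-0.09,"ax":0,"ay":0,"az":0.18},
    {"fingers":1,"x":-0.04,"y":-0.11,"z":-0.09,"ax":0,"ay":0,"az":0.36},
    {"fingers":1,"x":-0.058,"y":-0.165,"z":-0.09,"ax":0,"ay":0,"az":0.54},
    {"fingers":1,"x":-0.075,"y":-0.213,"z":-0.09,"ax":0,"ay":0,"az":0.714},
    {"fingers":1,"x":-0.075,"y":-0.213,"z":-0.09,"ax":0,"ay":0,"az":0.714}
  ]
}}

```text
clock: 30.32
position: [437.4, -266.1, 100.1]
ee_rot: [[0.283, 0.959, 0.001], [0.959, -0.283, -0.001], [-0.001, 0.001, -1.0]]
wrist_force: [0.8, -0.1, 0.6]
width: 1.001
gripper_force: 0.0
```

```bash
python3 go.py 440.4 -262.8 -10 -16; python3 - <<'E'
from meas import *
t=imaging.read_camera("top")
prof(t,(601.5,-105.5),-65.1,(-4,0,4),list(range(-45,-20,3))+list(range(26,54,3)),42)
print("across"); prof(t,(601.5,-105.5),24.9,(-15,0,15),list(range(-30,31,3)),50)
print("slice"); prof(t,(604,-261.6),0,(0,),list(range(-52,-36,2))+list(range(36,54,2)),10);prof(t,(604,-261.6),90,(0,),list(range(-52,-36,2))+list(range(36,54,2)),10)
E
```

```text
t 30.32 at [ 437.438 -266.085  100.076] yaw -16.5 w 1.001
shift m [0.004 0.002 0.11 ] turn [ 0.001  0.001 -0.008] up100 [-0.   0.  -0.1]
lat -4: -45:0,192,114  -42:1,198,111  -39:1,195,111  -36:1,181,114  -33:4,127,129  -30:12,65,160  -27:9,109,136  -24:7,159,98  -21:7,173,106  26:7,163,114  29:7,159,125  32:7,164,131  35:7,166,121  38:7,153,112  41:9,133,136  44:12,112,162  47:15,98,183  50:16,94,190  53:17,93,190  
lat 0: -45:1,190,114  -42:0,193,116  -39:0,193,115  -36:1,190,114  -33:4,145,120  -30:9,110,139  -27:7,153,125  -24:7,170,96  -21:7,169,107  26:7,172,113  29:7,167,124  32:7,167,130  35:7,168,120  38:8,153,120  41:8,134,152  44:11,118,173  47:16,97,189  50:17,92,189  53:17,93,187  
lat 4: -45:0,195,115  -42:1,194,122  -39:0,196,113  -36:1,194,112  -33:2,159,119  -30:7,113,133  -27:8,115,113  -24:7,162,96  -21:7,175,109  26:6,166,109  29:7,167,113  32:7,165,119  35:7,168,117  38:7,154,121  41:9,134,156  44:11,116,176  47:16,95,186  50:17,91,187  53:17,93,184  
across
lat -15: -30:1,205,66  -27:2,202,67  -24:3,194,67  -21:3,158,71  -18:7,174,79  -15:7,173,99  -12:8,175,111
[... 617 characters left out ...]
  -6:7,169,127  -3:7,167,128  0:7,167,130  3:7,167,130  6:7,168,129  9:7,168,126  12:7,170,123  15:8,138,118  18:14,67,153  21:13,63,161  24:3,133,127  27:0,185,113  30:0,191,112  
slice
lat 0: -52:17,92,194  -50:17,91,185  -48:17,91,145  -46:14,97,89  -44:11,117,61  -42:11,131,74  -40:11,134,97  -38:12,135,119  36:12,136,122  38:12,137,121  40:11,135,100  42:12,125,90  44:14,105,102  46:16,95,159  48:16,92,175  50:16,92,180  52:17,94,180  
lat 0: -52:17,94,173  -50:17,94,141  -48:17,95,116  -46:15,106,89  -44:13,124,82  -42:12,136,103  -40:12,134,118  -38:12,133,123  36:12,134,122  38:11,132,106  40:10,139,79  42:9,143,50  44:11,114,56  46:16,98,104  48:17,94,144  50:17,93,167  52:17,93,172
```

The pig sits with its snout at about +45, tail at about -32 and laterally -18 to +17, so it is centred within 2 mm. The slice centre is confirmed at about (603.8,-261.8). Next is the block.

Request:
{"name": "jog_arm", "arguments": {
  "increments": [
    {"fingers":1,"x":0.002,"y":0.001,"z":0.03,"ax":0,"ay":0,"az":0},
    {"fingers":1,"x":0.002,"y":0.001,"z":0.06,"ax":0,"ay":0,"az":0},
    {"fingers":1,"x":0.002,"y":0.001,"z":0.09,"ax":0,"ay":0,"az":0},
    {"fingers":1,"x":0.002,"y":0.001,"z":0.109,"ax":0,"ay":0,"az":0},
    {"fingers":1,"x":0.002,"y":0.001,"z":0.109,"ax":0,"ay":0,"az":0},
    {"fingers":1,"x":0.002,"y":0.001,"z":0.109,"ax":0,"ay":0,"az":0}
  ]
}}

```text
clock: 31.12
position: [443.3, -260.8, -9.6]
ee_rot: [[0.274, 0.962, 0.002], [0.962, -0.274, -0.0], [0.0, 0.002, -1.0]]
wrist_force: [0.5, -0.1, 0.2]
width: 1.0
gripper_force: 0.0
```

```bash
python3 go.py 440.4 -262.8 -10 -16
```

```text
t 31.12 at [ 443.341 -260.793   -9.639] yaw -15.9 w 1.000
shift m [-0.003 -0.002  0.   ] turn [ 0.002 -0.     0.002] up100 [ 0.   0.  -0.1]
```

Request:
{"name": "jog_arm", "arguments": {
  "increments": [
    {"fingers":1,"x":-0.002,"y":-0.002,"z":0,"ax":0,"ay":0,"az":0},
    {"fingers":0.7,"x":-0.002,"y":-0.002,"z":0,"ax":0,"ay":0,"az":0},
    {"fingers":0.4,"x":-0.002,"y":-0.002,"z":0,"ax":0,"ay":0,"az":0},
    {"fingers":0.4,"x":-0.002,"y":-0.002,"z":0,"ax":0,"ay":0,"az":0},
    {"fingers":0.4,"x":-0.002,"y":-0.002,"z":0,"ax":0,"ay":0,"az":0},
    {"fingers":0.4,"x":-0.002,"y":-0.002,"z":0,"ax":0,"ay":0,"az":0},
    {"fingers":0.4,"x":-0.002,"y":-0.002,"z":0,"ax":0,"ay":0,"az":0},
    {"fingers":0.4,"x":-0.002,"y":-0.002,"z":0,"ax":0,"ay":0,"az":0}
  ]
}}

```text
clock: 32.12
position: [439.5, -262.3, -10.5]
ee_rot: [[0.275, 0.961, -0.0], [0.961, -0.275, 0.0], [0.0, -0.0, -1.0]]
wrist_force: [-0.1, -1.0, 0.9]
width: 0.533
gripper_force: 12.0
```

```bash
python3 go.py 603.8 -261.8 70 -16
```

```text
t 32.12 at [ 439.454 -262.324  -10.532] yaw -16.0 w 0.533
shift m [ 0.046  0.158 -0.081] turn [-0. -0.  0.] up100 [ 0.  -0.  -0.1]
```

Request:
{"name": "jog_arm", "arguments": {
  "increments": [
    {"fingers":0.4,"x":0,"y":0,"z":-0.03,"ax":0,"ay":0,"az":0},
    {"fingers":0.4,"x":0,"y":0,"z":-0.065,"ax":0,"ay":0,"az":0},
    {"fingers":0.4,"x":0.009,"y":0.03,"z":-0.08,"ax":0,"ay":0,"az":0},
    {"fingers":0.4,"x":0.021,"y":0.073,"z":-0.08,"ax":0,"ay":0,"az":0},
    {"fingers":0.4,"x":0.034,"y":0.116,"z":-0.08,"ax":0,"ay":0,"az":0},
    {"fingers":0.4,"x":0.042,"y":0.145,"z":-0.08,"ax":0,"ay":0,"az":0},
    {"fingers":0.4,"x":0.046,"y":0.158,"z":-0.08,"ax":0,"ay":0,"az":0},
    {"fingers":0.4,"x":0.046,"y":0.158,"z":-0.08,"ax":0,"ay":0,"az":0},
    {"fingers":0.4,"x":0.046,"y":0.158,"z":-0.08,"ax":0,"ay":0,"az":0},
    {"fingers":0.4,"x":0.046,"y":0.158,"z":-0.08,"ax":0,"ay":0,"az":0}
  ]
}}

```text
clock: 33.38
position: [602.8, -262.1, 69.6]
ee_rot: [[0.277, 0.961, -0.001], [0.961, -0.277, 0.0], [0.0, -0.001, -1.0]]
wrist_force: [0.3, -0.0, -0.6]
width: 0.526
gripper_force: 12.0
```

```bash
python3 go.py 603.8 -261.8 5 -16
```

```text
t 33.38 at [ 602.772 -262.052   69.647] yaw -16.1 w 0.526
shift m [0.001 0.001 0.065] turn [-0.001 -0.    -0.001] up100 [ 0.  -0.  -0.1]
```

Request:
{"name": "jog_arm", "arguments": {
  "increments": [
    {"fingers":0.4,"x":0.0005,"y":0.001,"z":0.03,"ax":0,"ay":0,"az":0},
    {"fingers":0.4,"x":0.0005,"y":0.001,"z":0.055,"ax":0,"ay":0,"az":0},
    {"fingers":0.4,"x":0.0005,"y":0.001,"z":0.064,"ax":0,"ay":0,"az":0},
    {"fingers":0.4,"x":0.0005,"y":0.001,"z":0.065,"ax":0,"ay":0,"az":0},
    {"fingers":0.4,"x":0.0005,"y":0.001,"z":0.065,"ax":0,"ay":0,"az":0},
    {"fingers":0.4,"x":0.0005,"y":0.001,"z":0.065,"ax":0,"ay":0,"az":0}
  ]
}}

```text
clock: 34.12
position: [605.7, -261.8, 5.5]
ee_rot: [[0.275, 0.961, 0.002], [0.961, -0.275, -0.0], [-0.0, 0.002, -1.0]]
wrist_force: [-0.7, -0.3, -0.9]
width: 0.528
gripper_force: 12.0
```

Request:
{"name": "jog_arm", "arguments": {
  "increments": [
    {"fingers":0.4,"x":0,"y":0,"z":0.001,"ax":0,"ay":0,"az":0},
    {"fingers":0.4,"x":0,"y":0,"z":0.001,"ax":0,"ay":0,"az":0}
  ]
}}

```text
clock: 34.38
position: [605.2, -261.4, 3.6]
ee_rot: [[0.275, 0.961, 0.0], [0.961, -0.275, 0.0], [0.0, 0.0, -1.0]]
wrist_force: [-0.4, 0.8, 0.2]
width: 0.529
gripper_force: 12.0
```

Request:
{"name": "jog_arm", "arguments": {
  "increments": [
    {"fingers":0.65,"x":0,"y":0,"z":0,"ax":0,"ay":0,"az":0},
    {"fingers":0.8,"x":0,"y":0,"z":0,"ax":0,"ay":0,"az":0},
    {"fingers":0.9,"x":0,"y":0,"z":0,"ax":0,"ay":0,"az":0},
    {"fingers":1,"x":0,"y":0,"z":0,"ax":0,"ay":0,"az":0},
    {"fingers":1,"x":0,"y":0,"z":-0.02,"ax":0,"ay":0,"az":0},
    {"fingers":1,"x":0,"y":0,"z":-0.06,"ax":0,"ay":0,"az":0},
    {"fingers":1,"x":0,"y":0,"z":-0.1,"ax":0,"ay":0,"az":0},
    {"fingers":1,"x":0,"y":0,"z":-0.1,"ax":0,"ay":0,"az":0}
  ]
}}

```text
clock: 35.38
position: [607.7, -263.2, 108.8]
ee_rot: [[0.276, 0.961, 0.008], [0.961, -0.276, -0.003], [-0.001, 0.009, -1.0]]
wrist_force: [0.0, -1.1, -0.3]
width: 1.0
gripper_force: 0.0
```

```bash
python3 go.py 540 -403.5 80 65; python3 - <<'E'
from meas import *
t=imaging.read_camera("top")
for hd in(155,):
  print("along z34"); prof(t,(540,-403.5),hd,(-8,0,8),list(range(-36,-8,3)),34)
  print("beak z47"); prof(t,(540,-403.5),hd,(-4,0,4),list(range(14,42,3)),47)
  print("across z34"); prof(t,(540,-403.5),hd+90,(20,14,8,2),list(range(-27,28,3)),34)
E
```

```text
t 35.38 at [ 607.692 -263.221  108.789] yaw -16.0 w 1.000
shift m [-0.153 -0.027  0.029] turn [ 0.007  0.007 -1.414] up100 [-0.     0.001 -0.1  ]
along z34
lat -8: -36:106,61,71  -33:106,53,72  -30:108,60,72  -27:103,57,71  -24:106,62,70  -21:105,58,70  -18:105,58,70  -15:105,57,72  -12:105,57,72  -9:108,60,72  
lat 0: -36:103,57,71  -33:106,60,72  -30:108,59,73  -27:105,57,72  -24:106,60,72  -21:107,63,73  -18:106,59,74  -15:107,56,73  -12:105,56,73  -9:105,56,73  
lat 8: -36:104,59,74  -33:105,55,74  -30:102,53,72  -27:103,57,72  -24:106,60,72  -21:108,59,73  -18:106,58,75  -15:104,59,74  -12:105,57,72  -9:106,59,74  
beak z47
lat -4: 14:105,56,73  17:104,59,73  20:105,57,71  23:104,60,72  26:105,62,74  29:105,56,73  32:105,57,72  35:101,58,70  38:104,59,73  41:107,56,73  
lat 0: 14:106,60,72  17:108,62,74  20:108,60,72  23:108,59,73  26:107,56,73  29:107,61,75  32:108,59,74  35:107,61,75  38:106,60,72  41:107,57,72  
lat 4: 14:106,59,74  17:104,54,71  20:103,57,71  23:105,56,73  26:103,57,72  29:104,59,73  32:107,61,75  35:103,62,74  38:105,62,74  41:106,52,73  
across z34
lat 20:
[... 396 characters left out ...]
-3:105,56,73  0:107,56,73  3:106,65,74  6:105,62,74  9:105,56,73  12:108,59,74  15:106,58,75  18:106,57,76  21:107,55,74  24:108,57,76  27:104,58,75  
lat 8: -27:108,55,69  -24:107,60,68  -21:108,56,68  -18:107,58,70  -15:105,59,69  -12:108,62,70  -9:108,60,72  -6:108,59,73  -3:105,58,70  0:106,60,72  3:108,63,73  6:107,62,74  9:103,56,73  12:104,59,74  15:105,56,73  18:108,58,75  21:106,58,75  24:103,65,74  27:105,54,76  
lat 2: -27:107,60,68  -24:106,64,68  -21:107,67,69  -18:106,60,72  -15:108,59,73  -12:107,57,71  -9:107,51,70  -6:108,54,71  -3:103,57,71  0:103,57,72  3:106,58,75  6:108,58,75  9:107,57,72  12:109,55,74  15:104,59,73  18:104,58,75  21:106,57,76  24:104,58,75  27:104,59,74
```

The arm hides the duck from the top camera. The first saved picture still holds, since the duck hasn't been touched.

```bash
python3 - <<'E'
from meas import *
t=imaging.read_camera("top"); t["pixels"]=cv2.imread("pics/top0.png")
for hd in(155,):
  print("along z34"); prof(t,(540,-403.5),hd,(-8,0,8),list(range(-36,-8,3)),32)
  print("beak z47"); prof(t,(540,-403.5),hd,(-4,0,4),list(range(14,42,3)),47)
  print("across z34"); prof(t,(540,-403.5),hd+90,(16,8,0),list(range(-27,28,3)),32)
# block on slice, side view
s=imaging.read_camera("side"); q=pix(s,[605,-261.5,54]); print(q)
m,c,st=mask(s,q,(0,0,140),(40,80,255),18); print(c,st,onz(s,c,54))
E
```

```text
along z34
lat -8: -36:17,94,163  -33:17,94,165  -30:17,92,163  -27:17,96,160  -24:17,110,144  -21:17,123,143  -18:18,134,147  -15:18,148,160  -12:18,150,167  -9:18,149,170  
lat 0: -36:17,94,162  -33:17,93,165  -30:17,99,154  -27:18,129,146  -24:18,146,161  -21:18,150,158  -18:18,150,153  -15:18,149,166  -12:18,148,171  -9:18,150,168  
lat 8: -36:17,95,164  -33:17,94,162  -30:16,97,155  -27:18,122,148  -24:18,144,159  -21:19,147,154  -18:19,147,146  -15:18,148,160  -12:18,150,167  -9:18,149,168  
beak z47
lat -4: 14:18,149,149  17:18,151,125  20:18,150,117  23:15,165,111  26:10,191,119  29:9,187,134  32:9,172,142  35:13,131,148  38:16,94,168  41:17,92,169  
lat 0: 14:19,135,174  17:18,147,158  20:18,152,138  23:15,164,123  26:10,189,140  29:8,194,151  32:8,191,151  35:11,135,140  38:16,96,164  41:17,92,167  
lat 4: 14:18,148,169  17:18,149,157  20:19,150,138  23:17,160,121  26:10,189,136  29:9,192,149  32:9,177,151  35:13,122,151  38:16,95,164  41:17,92,167  
across z34
lat 16: -27:17,92,144  -24:17,91,145  -21:16,93,148  -18:17,97,150  -15:17,110,134  -12:17,129,140  -9:18,144,154  -6:18,148,159  -3:18,149,161  0:18,150,160  3:18,152,158  6:18,149,154  9:19,147,154  12:18,140,142  15:18,134,131  18:18,107,114  21:17,95,116  24:17,95,143  27:17,94,166  
lat 8: -27:17,92,138  -24:18,104,130  -21:18,131,115  -18:18,152,111  -15:18,150,119  -12:18,150,151  -9:18,148,167  -6:18,149,171  -3:19,151,169  0:18,149,169  3:18,148,169  6:18,148,169  9:18,148,169  12:18,148,167  15:18,141,146  18:17,117,118  21:17,97,110  24:17,94,111  27:17,96,125  
lat 0: -27:17,96,144  -24:17,111,133  -21:18,139,114  -18:19,150,112  -15:18,150,122  -12:18,148,159  -9:18,146,170  -6:18,148,169  -3:18,150,167  0:19,150,156  3:18,147,144  6:18,149,145  9:18,149,147  12:18,149,144  15:18,140,129  18:17,117,116  21:16,95,113  24:16,95,115  27:17,95,132  
[341.597 269.801]
[341.653 269.252] [331 261  21  18 326] [ 605.769 -260.013   54.   ]
```

The duck's beak tip is at +35 and tail at -28, with the top spanning -14 to +17.5 across. So its origin is about (536.6,-403.8) with heading 155°. The block top is seen at (605.8,-260.0). I'll go over the duck.

Request:
{"name": "jog_arm", "arguments": {
  "increments": [
    {"fingers":1,"x":-0.03,"y":-0.005,"z":0,"ax":0,"ay":0,"az":-0.17},
    {"fingers":1,"x":-0.06,"y":-0.01,"z":0,"ax":0,"ay":0,"az":-0.34},
    {"fingers":1,"x":-0.09,"y":-0.015,"z":0,"ax":0,"ay":0,"az":-0.52},
    {"fingers":1,"x":-0.12,"y":-0.02,"z":0,"ax":0,"ay":0,"az":-0.7},
    {"fingers":1,"x":-0.14,"y":-0.024,"z":0,"ax":0,"ay":0,"az":-0.88},
    {"fingers":1,"x":-0.156,"y":-0.027,"z":0,"ax":0,"ay":0,"az":-1.06},
    {"fingers":1,"x":-0.156,"y":-0.027,"z":0,"ax":0,"ay":0,"az":-1.24},
    {"fingers":1,"x":-0.156,"y":-0.027,"z":0,"ax":0,"ay":0,"az":-1.414},
    {"fingers":1,"x":-0.156,"y":-0.027,"z":0.024,"ax":0,"ay":0,"az":-1.414},
    {"fingers":1,"x":-0.156,"y":-0.027,"z":0.024,"ax":0,"ay":0,"az":-1.414},
    {"fingers":1,"x":-0.156,"y":-0.027,"z":0.024,"ax":0,"ay":0,"az":-1.414}
  ]
}}

```text
clock: 36.9
position: [536.1, -403.9, 79.3]
ee_rot: [[-0.907, 0.422, -0.001], [0.422, 0.907, 0.0], [0.001, 0.0, -1.0]]
wrist_force: [-0.5, -1.2, 0.3]
width: 1.0
gripper_force: 0.0
```

```bash
python3 go.py 536.6 -403.8 -13 65; python3 - <<'E'
from meas import *
t=imaging.read_camera("top"); q=pix(t,[605,-261,54]); m,c,st=mask(t,q,*HS["block"],18); print(q,c,st,onz(t,c,54)); r=cv2.minAreaRect(cv2.findContours(m,0,1)[0][0]); print(r)
E
```

```text
t 36.90 at [ 536.067 -403.888   79.267] yaw 65.0 w 1.000
shift m [-0.001  0.     0.092] turn [ 0.    -0.001  0.001] up100 [ 0.   0.  -0.1]
[425.285 209.128] [425.692 208.829] [416 199  21  21 286] [ 605.718 -262.047   54.   ]
((425.7115478515625, 208.9423065185547), (18.631032943725586, 18.04268455505371), 11.309932708740234)
```

Request:
{"name": "jog_arm", "arguments": {
  "increments": [
    {"fingers":1,"x":0,"y":0,"z":0.03,"ax":0,"ay":0,"az":0},
    {"fingers":1,"x":0,"y":0,"z":0.06,"ax":0,"ay":0,"az":0},
    {"fingers":1,"x":0,"y":0,"z":0.085,"ax":0,"ay":0,"az":0},
    {"fingers":1,"x":0,"y":0,"z":0.092,"ax":0,"ay":0,"az":0},
    {"fingers":0.8,"x":0,"y":0,"z":0.092,"ax":0,"ay":0,"az":0},
    {"fingers":0.5,"x":0,"y":0,"z":0.092,"ax":0,"ay":0,"az":0},
    {"fingers":0.3,"x":0,"y":0,"z":0.092,"ax":0,"ay":0,"az":0},
    {"fingers":0.2,"x":0,"y":0,"z":0.092,"ax":0,"ay":0,"az":0},
    {"fingers":0.2,"x":0,"y":0,"z":0.092,"ax":0,"ay":0,"az":0},
    {"fingers":0.2,"x":0,"y":0,"z":0.092,"ax":0,"ay":0,"az":0},
    {"fingers":0.2,"x":0,"y":0,"z":0.092,"ax":0,"ay":0,"az":0},
    {"fingers":0.2,"x":0,"y":0,"z":0.092,"ax":0,"ay":0,"az":0}
  ],
  "force": 10
}}

```text
clock: 38.45
position: [536.3, -403.8, -12.5]
ee_rot: [[-0.907, 0.422, -0.0], [0.422, 0.907, 0.0], [0.0, 0.0, -1.0]]
wrist_force: [0.5, 0.7, 0.5]
width: 0.365
gripper_force: 10.0
```

```bash
python3 go.py 605.5 -261.3 100 74
```

```text
t 38.45 at [ 536.261 -403.828  -12.505] yaw 65.0 w 0.365
shift m [-0.003  0.158 -0.112] turn [ 0.    -0.    -0.156] up100 [ 0.   0.  -0.1]
```

Request:
{"name": "jog_arm", "arguments": {
  "increments": [
    {"fingers":0.2,"x":0,"y":0,"z":-0.03,"ax":0,"ay":0,"az":0},
    {"fingers":0.2,"x":0,"y":0,"z":-0.07,"ax":0,"ay":0,"az":0},
    {"fingers":0.2,"x":0,"y":0.01,"z":-0.105,"ax":0,"ay":0,"az":0},
    {"fingers":0.2,"x":-0.001,"y":0.045,"z":-0.112,"ax":0,"ay":0,"az":-0.08},
    {"fingers":0.2,"x":-0.002,"y":0.085,"z":-0.112,"ax":0,"ay":0,"az":-0.156},
    {"fingers":0.2,"x":-0.003,"y":0.125,"z":-0.112,"ax":0,"ay":0,"az":-0.156},
    {"fingers":0.2,"x":-0.003,"y":0.148,"z":-0.112,"ax":0,"ay":0,"az":-0.156},
    {"fingers":0.2,"x":-0.003,"y":0.158,"z":-0.112,"ax":0,"ay":0,"az":-0.156},
    {"fingers":0.2,"x":-0.003,"y":0.158,"z":-0.112,"ax":0,"ay":0,"az":-0.156},
    {"fingers":0.2,"x":-0.003,"y":0.158,"z":-0.112,"ax":0,"ay":0,"az":-0.156},
    {"fingers":0.2,"x":-0.003,"y":0.158,"z":-0.112,"ax":0,"ay":0,"az":-0.156}
  ]
}}

```text
clock: 39.83
position: [604.9, -263.7, 99.5]
ee_rot: [[-0.96, 0.278, -0.0], [0.278, 0.96, -0.001], [0.0, -0.001, -1.0]]
wrist_force: [-0.6, -0.8, -0.0]
width: 0.365
gripper_force: 10.0
```

```bash
python3 go.py 605.5 -261.3 43 74; python3 - <<'E'
from meas import *
t=imaging.read_camera("top"); s=imaging.read_camera("side"); p=status.get_state()["position"]
# held: base at p.z+12.5 ; look for beak in both views
q=p+[-0.96*29,0.276*29,12.5+47]; a,b=pix(t,q),pix(s,q); print(q,a,b)
for c,u in((t,a),(s,b)):
    try: print(mask(c,u,*HS["beak"],8)[1:])
    except Exception as e: print(e)
E
```

```text
t 39.83 at [ 604.896 -263.688   99.53 ] yaw 73.8 w 0.365
shift m [0.    0.003 0.057] turn [-0.001 -0.    -0.003] up100 [ 0.  -0.  -0.1]
[ 577.333 -255.039  158.991] [437.612 214.775] [332.124 247.847]
attempt to get argmax of an empty sequence
attempt to get argmax of an empty sequence
```

Request:
{"name": "jog_arm", "arguments": {
  "increments": [
    {"fingers":0.2,"x":0,"y":0.001,"z":0.02,"ax":0,"ay":0,"az":0},
    {"fingers":0.2,"x":0,"y":0.001,"z":0.04,"ax":0,"ay":0,"az":0},
    {"fingers":0.2,"x":0,"y":0.001,"z":0.053,"ax":0,"ay":0,"az":0},
    {"fingers":0.2,"x":0,"y":0.001,"z":0.055,"ax":0,"ay":0,"az":0},
    {"fingers":0.2,"x":0,"y":0.001,"z":0.055,"ax":0,"ay":0,"az":0},
    {"fingers":0.2,"x":0,"y":0.001,"z":0.055,"ax":0,"ay":0,"az":0},
    {"fingers":0.2,"x":0,"y":0.001,"z":0.055,"ax":0,"ay":0,"az":0}
  ]
}}

```text
clock: 40.8
position: [606.3, -261.2, 45.2]
ee_rot: [[-0.961, 0.276, 0.001], [0.276, 0.961, -0.0], [-0.001, 0.0, -1.0]]
wrist_force: [0.3, 0.6, 0.0]
width: 0.372
gripper_force: 10.0
```

```bash
python3 go.py 605.5 -261.3 41.5 74; python3 -c "
from rig import status;print(status.get_state()['wrist_force'])"
```

```text
t 40.80 at [ 606.323 -261.215   45.179] yaw 74.0 w 0.372
shift m [ 0.001 -0.     0.004] turn [ 0.     0.001 -0.001] up100 [-0.   0.  -0.1]
[0.32254418 0.58866762 0.00281504]
```

Request:
{"name": "jog_arm", "arguments": {
  "increments": [
    {"fingers":0.2,"x":0.0005,"y":0,"z":0.001,"ax":0,"ay":0,"az":0},
    {"fingers":0.2,"x":0.0005,"y":0,"z":0.002,"ax":0,"ay":0,"az":0},
    {"fingers":0.2,"x":0.0005,"y":0,"z":0.002,"ax":0,"ay":0,"az":0},
    {"fingers":0.2,"x":0.0005,"y":0,"z":0.002,"ax":0,"ay":0,"az":0}
  ]
}}

```text
clock: 41.3
position: [605.4, -260.9, 42.4]
ee_rot: [[-0.961, 0.276, -0.0], [0.276, 0.961, 0.0], [0.0, 0.0, -1.0]]
wrist_force: [0.6, 0.7, -1.3]
width: 0.368
gripper_force: 10.0
```

Request:
{"name": "jog_arm", "arguments": {
  "increments": [
    {"fingers":0.2,"x":0,"y":0,"z":0.0005,"ax":0,"ay":0,"az":0},
    {"fingers":0.2,"x":0,"y":0,"z":0.0005,"ax":0,"ay":0,"az":0}
  ]
}}

```text
clock: 41.55
position: [605.4, -260.9, 41.9]
ee_rot: [[-0.961, 0.276, -0.0], [0.276, 0.961, 0.0], [0.0, 0.0, -1.0]]
wrist_force: [-1.2, 0.7, -1.3]
width: 0.368
gripper_force: 10.0
```

Request:
{"name": "jog_arm", "arguments": {
  "increments": [
    {"fingers":0.2,"x":0,"y":0,"z":0.0005,"ax":0,"ay":0,"az":0},
    {"fingers":0.2,"x":0,"y":0,"z":0.0005,"ax":0,"ay":0,"az":0}
  ]
}}

```text
clock: 41.8
position: [605.4, -260.9, 41.5]
ee_rot: [[-0.961, 0.276, 0.0], [0.276, 0.961, 0.0], [0.0, 0.0, -1.0]]
wrist_force: [0.6, 0.4, -0.4]
width: 0.37
gripper_force: 10.0
```

Request:
{"name": "jog_arm", "arguments": {
  "increments": [
    {"fingers":0.5,"x":0,"y":0,"z":0,"ax":0,"ay":0,"az":0},
    {"fingers":0.7,"x":0,"y":0,"z":0,"ax":0,"ay":0,"az":0},
    {"fingers":0.8,"x":0,"y":0,"z":0,"ax":0,"ay":0,"az":0},
    {"fingers":0.9,"x":0,"y":0,"z":0,"ax":0,"ay":0,"az":0},
    {"fingers":1,"x":0,"y":0,"z":0,"ax":0,"ay":0,"az":0},
    {"fingers":1,"x":0,"y":0,"z":-0.02,"ax":0,"ay":0,"az":0},
    {"fingers":1,"x":0,"y":0,"z":-0.06,"ax":0,"ay":0,"az":0},
    {"fingers":1,"x":0,"y":0,"z":-0.11,"ax":0,"ay":0,"az":0},
    {"fingers":1,"x":0,"y":0,"z":-0.15,"ax":0,"ay":0,"az":0},
    {"fingers":1,"x":0,"y":0,"z":-0.15,"ax":0,"ay":0,"az":0}
  ]
}}

```text
clock: 43.05
position: [607.9, -262.2, 197.5]
ee_rot: [[-0.961, 0.276, 0.009], [0.276, 0.961, -0.003], [-0.01, -0.001, -1.0]]
wrist_force: [0.6, -0.3, -0.5]
width: 1.0
gripper_force: 0.0
```

Request:
{"name": "jog_arm", "arguments": {
  "increments": [
    {"fingers":1,"x":0.022,"y":0.045,"z":0,"ax":0,"ay":0,"az":0},
    {"fingers":1,"x":0.044,"y":0.09,"z":0,"ax":0,"ay":0,"az":0},
    {"fingers":1,"x":0.066,"y":0.135,"z":0,"ax":0,"ay":0,"az":0},
    {"fingers":1,"x":0.088,"y":0.18,"z":0,"ax":0,"ay":0,"az":0},
    {"fingers":1,"x":0.11,"y":0.225,"z":0,"ax":0,"ay":0,"az":0},
    {"fingers":1,"x":0.132,"y":0.27,"z":0,"ax":0,"ay":0,"az":0},
    {"fingers":1,"x":0.154,"y":0.315,"z":0,"ax":0,"ay":0,"az":0},
    {"fingers":1,"x":0.176,"y":0.36,"z":0,"ax":0,"ay":0,"az":0},
    {"fingers":1,"x":0.198,"y":0.405,"z":0,"ax":0,"ay":0,"az":0},
    {"fingers":1,"x":0.22,"y":0.45,"z":0,"ax":0,"ay":0,"az":0},
    {"fingers":1,"x":0.242,"y":0.495,"z":0,"ax":0,"ay":0,"az":0},
    {"fingers":1,"x":0.264,"y":0.538,"z":0,"ax":0,"ay":0,"az":0}
  ]
}}

```text
clock: 44.55
position: [499.5, 330.4, 191.6]
ee_rot: [[-0.961, 0.276, -0.0], [0.276, 0.961, -0.0], [0.0, -0.0, -1.0]]
wrist_force: [1.0, -0.3, 1.0]
width: 1.001
gripper_force: 0.0
```

```bash
python3 - <<'E'
from meas import *
t=imaging.read_camera("top"); s=imaging.read_camera("side"); print(status.get_state()["clock"],status.get_state()["position"])
cv2.imwrite("pics/topE.png",t["pixels"]);cv2.imwrite("pics/sideE.png",s["pixels"])
rows=[]
for c in(t,s):
    a=[]
    for q in((513,85,30),(601.5,-105.5,30),(605,-261,60)):
        u=pix(c,q).astype(int); r=25; k=cv2.resize(c["pixels"][u[1]-r:u[1]+r,u[0]-r:u[0]+r],(260,260),interpolation=cv2.INTER_CUBIC); a.append(k)
    rows.append(np.hstack(a))
m=np.clip(np.vstack(rows)/255.*1.6,0,1)**.75; cv2.imwrite("pics/end.png",(m*255).astype(np.uint8))
o=(605.4,-261)
print("duck along z 54+32"); prof(t,o,164,(-8,0,8),list(range(-36,-12,3)),86)
print("beak"); prof(t,o,164,(-4,0,4),list(range(17,42,3)),101)
print("across"); prof(t,o,254,(16,8,0),list(range(-27,28,3)),86)
print("pig"); prof(t,(601.5,-105.5),-65.1,(0,4),list(range(-39,-20,3))+list(range(35,54,3)),42)
print("bear"); prof(t,(513.2,84.9),114.9,(1,),list(range(-37,-20,3))+list(range(32,54,3)),45)
E
```

```text
44.65 [496.823 336.03  191.403]
duck along z 54+32
lat -8: -36:17,93,175  -33:17,94,176  -30:16,95,172  -27:16,100,164  -24:17,118,125  -21:18,144,126  -18:18,148,171  -15:18,148,178  
lat 0: -36:17,94,176  -33:17,100,165  -30:17,126,164  -27:18,147,173  -24:18,147,166  -21:18,149,164  -18:18,149,178  -15:18,146,184  
lat 8: -36:17,94,174  -33:17,98,171  -30:18,125,169  -27:18,146,173  -24:18,148,164  -21:19,151,159  -18:18,149,174  -15:18,147,182  
beak
lat -4: 17:18,149,108  20:16,158,105  23:13,173,102  26:13,114,123  29:12,69,169  32:13,70,116  35:16,57,58  38:14,81,66  41:11,139,81  
lat 0: 17:18,151,145  20:14,163,130  23:9,188,153  26:8,184,158  29:8,175,163  32:10,161,100  35:14,70,62  38:13,94,73  41:12,136,103  
lat 4: 17:18,149,145  20:16,158,124  23:9,190,154  26:8,192,163  29:8,188,161  32:9,149,111  35:15,77,79  38:13,119,88  41:12,132,118  
across
lat 16: -27:13,98,128  -24:13,98,128  -21:13,101,134  -18:13,110,130  -15:16,141,125  -12:18,152,148  -9:18,149,173  -6:18,147,182  -3:18,148,184  0:19,147,182  3:18,149,180  6:18,147,182  9:18,148,181  12:18,147,180  15:18,1
[... 575 characters left out ...]
8,150,148  18:17,151,96  21:16,115,73  24:17,97,116  27:17,95,121  
pig
lat 0: -39:1,196,116  -36:1,197,109  -33:4,146,117  -30:9,112,134  -27:7,155,123  -24:7,175,92  -21:7,178,103  35:7,172,117  38:7,155,117  41:8,134,148  44:11,119,170  47:15,95,186  50:16,94,185  53:17,91,184  
lat 4: -39:1,199,110  -36:1,196,108  -33:2,162,115  -30:7,114,128  -27:9,115,111  -24:7,159,93  -21:7,176,106  35:7,166,115  38:7,154,116  41:9,137,151  44:11,116,172  47:16,94,181  50:16,90,181  53:17,92,181  
bear
lat 1: -37:0,201,80  -34:1,199,82  -31:1,193,78  -28:5,200,46  -25:8,142,43  -22:10,148,50  32:9,140,60  35:9,154,53  38:11,131,82  41:14,122,107  44:16,95,155  47:16,94,163  50:16,93,157  53:16,94,120
```

View pics/end.png

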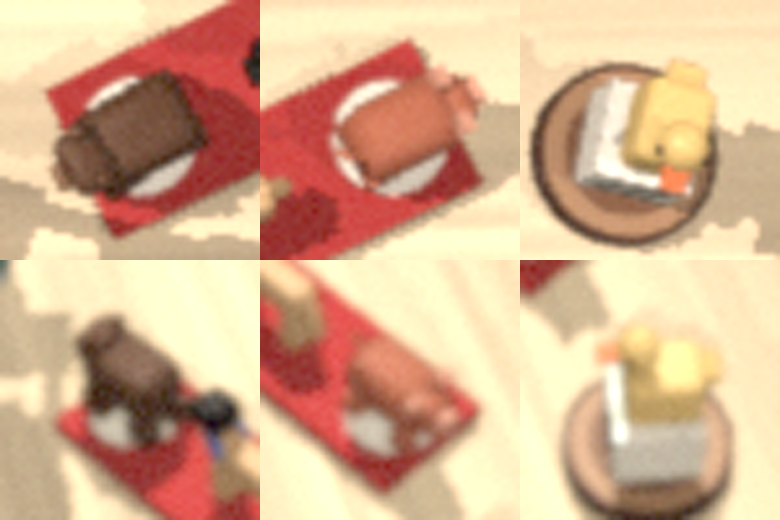

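The final crops show the bear and pig upright on their discs, the block upright on the slice, and the duck upright on the block. The profiles put everything within about 3 mm of centre. The gripper is clear, so I'm handing in.

```bash
python3 -c "
from rig import ctrl;print(ctrl.close_job())"
```

```text
the job is handed in; nothing more can be done
None
```

The job is handed in: bear and pig stand on their discs, the block is on the slice with the duck on top, all upright and within about 3 mm of centre by camera, and the tin and knife were not touched.

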